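Rock the angle gauge on a turbine-stand stud until its pointer meets the index clip

ROBOT

A 7-joint arm with a two-finger parallel gripper is mounted at the origin on the work surface. World frame = base frame: x ahead of the robot, y to its left, z up, the work surface at z = 0. Lengths are in m, angles in rad, forces in N, time in s.
With the tool pointing down it reaches from about 0.425 to 0.975 m from the base axis. Payload 16.7 kg.
Tool frame: the origin (TCP) lies on the centre line of the jaws, within the pads' length; the fingertips stand 8 mm ahead of it and the grasp point (between the pads) lies 11 mm behind it (env.tips_ahead is the distance from the TCP to the fingertips, in m); x points along the fingers, z is the direction in which the jaws open and shut, and the axes are right-handed (so a half turn about x gives the same grasp; the last joint's range is limited). The gripper opens to 85 mm and grips with 20 to 120 N. Pads are 22 mm wide; open, the fingers measure 114 mm over their backs; the gripper's body (76 mm by 85 mm) begins 54 mm behind the grasp point. The pads swing forward as they close: fully open they stand 13 mm farther back than shut.
Start: joints at [1.063, 0.426, 0.074, 1.606, -0.034, 1.111, -0.067], TCP at [0.236, -0.632, 0.209] pointing down, gripper open.
Joint ranges: [-2.85, 2.85], [-0.5, 2.14], [-1.23, 1.37], [0.21, 2.46], [-1.02, 4.16], [0.16, 2.05], [-2.73, 2.73]. Speed limits (rad/s): [1.89, 1.89, 2.39, 2.39, 3.01, 3.01, 3.01].

INTERFACE

Orientations are given as a unit quaternion [x, y, z, w].
In Python, from cell import env, optics gives the robot as it stands.
- The arm moves only by the tool send_rows, never from a script. Its argument "rows" is a list of rows, each an object of numbers: "x", "y", "z": the shift along the tool's x, y, z in mm; "ax", "ay", "az": the turn, a rotation vector about the tool's x, y, z in rad; "gripper": the finger opening in mm, from 0 to 85.4. In form: [{"x": .., "y": .., "z": .., "ax": .., "ay": .., "az": .., "gripper": ..}, ...]. A call has 1 to 5 rows; each row is the pose to reach, as a shift and turn from the pose commanded when the call began, along the tool's axes at that moment; what a row does not reach only later rows make up. A row lasts 1/12 s, in which the tool goes at most 41.7 mm and 7.16 degrees, less where a joint would pass 70% of its speed; a pose out of reach is approached as far as the arm can. A call with a gripper value outside its range is refused whole. The fingers move at their own pace and stop on an object; "grip_force" is the grip in N (left out, the last holds). Time passes only in rows, so rows that repeat a pose let the fingers close. It gives the time, the measured TCP pose, the force and the opening at its end, in the units of the state.
- env.observe(): the state, without advancing time (a new reading comes with each control period).
- optics.read_camera(name): name is "scene" or "top" or "wrist"; returns a dict with "image" (420x560x3 uint8, red, green, blue), "range_z" (420x560 float32, m along the optical axis (not along the pixel's ray), 0 where there is no reading), "K" (3x3 intrinsics, pixels), "world_to_cam" (4x4, takes a point from world to camera coordinates). Camera axes: x right, y down, z forward; pixel columns grow to the right and rows downward; lengths in m; the calibration is good to about 2 mm. A picture is of the moment at which its call begins.
- env.job_done(): hands the job in, once; it reports no verdict.
The state is a dict: "t": time; "joint_pos": joint angles; "joint_velocities": joint speeds; "effort": joint torques, N m; "ee_pos": TCP position; "tcp_rot": TCP orientation; "ft_force": force on the tool from outside, world axes, zero at the start; "ft_torque": the same for the moment, N m; "grip_width": opening from 0.0 (shut) to 1.0 (fully open).
Only numpy, scipy, OpenCV 4.12 (cv2) and the standard library are available. Lean on these libraries where they do the work, as an engineer would, in place of code of your own. Each camera call takes 0.05 s, during which the arm holds its last target.

TASK

We are checking the brace angle on the model turbine's stand: press the ejector slide of the gauge holder fully home so that the angle gauge is pushed out, take the gauge by its handle and set it level, base down, with its middle on the crest of the peaked stud block. Then rock it on the crest until its swinging pointer settles on the index clip, and finish while still holding it there in the gripper, steady and resting on the crest without pressing hard. Leave the other things on the bench alone.

Things in the scene. Friction and masses are not known exactly. Their poses are not given: they have to be found in the camera images.
- holder: grey gauge holder screwed to the bench; 8 mm thick floor plate spans x -175 to 100, y +-30 mm. Origin on the bench in the plane of its mouth; +x is the way the gauge comes out, z up. Two upright cheeks (x -48 to 0, inner faces y +-13, outer +-21 mm, open on top, up to z 140 mm) enclose the stored gauge's handle; before the mouth two kerbs (x 0 to 100 mm, to z 18 mm) guide its base.
- ejector (a joint): travel of the ejector slide along the holder's +x: 0 at rest, 0.055 m fully home, at a stop. A spring (1.3 N at rest, 4 N at home) returns it when let go. Pressed, it pushes the gauge base ahead of it; fully home it leaves the gauge handle about 36 mm in front of the mouth, the base tail still 25 mm between the cheeks, and the gauge stays there upright when the slide springs back.
- ejector_tab (a point): middle of the rear face (the face to press, facing the holder's -x) of the upright black thumb tab at the back end of the ejector slide; tab 34 mm wide (y), 8 mm thick (x), from 10 to 97 mm above the bench; this point is 75 mm above the bench and moves with the slide (x = -158 mm in the holder frame at rest). Free space behind it.
- gauge_handle (a point): centre of the angle gauge's black handle block (30 mm along the gauge's x, 22 mm thick in y, 32 mm high in z), at the top middle of the gauge, 110 mm above its underside. Gauge axes: x along its base, y across its thickness (normal to the dial), z up. Stored and ejected, its x is the holder's +x. Grasp it across y. Gauge mass about 0.3 kg.
- gauge: the angle gauge: aluminium base bar 120 x 24 x 14 mm with a flat underside, upright white dial plate 96 mm wide, 8 mm thick, handle on top, 126 mm high in all, alike on both faces. Origin at the centre of the underside; axes as for the handle. Stored on the holder's floor plate with the origin about 20 mm inside the mouth; the front 40 mm stick out.
- gauge_foot (a point): centre of the underside of the gauge's base bar (the same point as gauge's origin)
- pointer (a joint): angle of the weighted pendulum pointer about the gauge's y axis through the pivot (84 mm above the underside), relative to the gauge: 0 with the gauge level, positive when it has swung towards the gauge's -x end. It hangs plumb after swinging for 1 to 2 s (about 2.5 swings a second); settled, it equals the downward tilt of the gauge's -x end.
- index_clip (a joint): angle of the index clip (small steel clip at the dial's lower edge, stiff, not to be moved) about the same pivot, same sign as pointer; set between 0.18 and 0.30 rad, always towards the gauge's -x end (in the holder: the end deeper inside). The pointer is on the mark when both joints read the same: the gauge's -x end is then tilted down by the clip's angle.
- pointer_tip (a point): tip of the pointer, 50 mm from the pivot, in the middle of the gauge's thickness
- index_mark (a point): the mark: inner tip of the index clip, 50 mm from the pivot
- stud: stud block (110 mm along x, 38 mm thick in y) screwed on a joist offcut (170 x 120 x 38 mm) fixed to the bench. Origin on the bench at the offcut's centre, x along the stud, z up. Its top is uneven: a rounded crest line (7 mm radius, along y), off centre, from which both sides slope down at 24 to 32 degrees.
- stud_crest (a point): middle of the crest line, the highest point of the stud block: 103 mm above the bench, 8 mm towards +x from the stud's centre. The gauge stands on it with its x along the stud's x (either way round) and rocks about the stud's y axis; left unheld it would fall to a slope.
- screwdriver: bystander: hand screwdriver lying on the bench; leave it alone
- wedge_block: bystander: small loose wood offcut, 75 x 38 x 38 mm; leave it alone
- screw_jar: bystander: closed jar, 60 mm across, 75 mm high; leave it alone
- hub_collar: bystander: aluminium collar, 48 mm across, 18 mm high; leave it alone
- bearing_block: bystander: dark steel pillow bearing, 60 x 32 mm, 51 mm high; leave it alone
- parts_tray: bystander: white two-compartment tray, 110 x 160 x 35 mm; leave it alone
There are look-alikes about, which are no part of the job. Of the things like the stud, leave any that is red; of the rest the larger one is meant.

How it is judged:
By the outcome, as a careful person would: the job done as asked, in the order asked, and still so for the second after the job is handed in, while the arm keeps its last pose, push and grip.
It also fails if it takes over 70 s, if anything falls off the work surface, if the arm or the gripper's body presses on something with over 40 N, if the wrist force passes 120 N, or if a joint passes its speed limit or range.

## Working session

There is one attempt and no reset: what is moved stays moved. The work goes in short steps, Python scripts to look and compute and a tool call to move; the robot and the scene stay as the last step left them, time stands still between calls to the robot, and variables do not carry over. Pictures are saved under pics/ and viewed, and the job is handed in when it is done.

Besides the shell and the picture viewer there is one more tool, called after ">>>" by a JSON object that holds its "api" and its "payload". send_rows: Moves the arm, as the interface text tells. Its arguments: {"type":"object","properties":{"rows":{"type":"array"},"grip_force":{"type":"number"}},"required":["rows"]}

```bash
ls; mkdir -p pics
python3 - <<'E'
from cell import env, optics
import cv2,numpy as np
print(env.observe())
for n in ("scene","top","wrist"):
    r=optics.read_camera(n); cv2.imwrite(f"pics/{n}0.png",r["image"][:,:,::-1]); np.savez(f"{n}0.npz",**r)
    print(n,r["K"].round(1).tolist(),r["world_to_cam"].round(3).tolist())
E
```

```text
pics
{'t': 0.0, 'joint_pos': array([ 1.06353574,  0.4267723 ,  0.07387617,  1.60658792, -0.03408208,
        1.11077686, -0.06710739]), 'joint_velocities': array([-1.23983336e-03, -1.08221051e-03, -4.72985987e-04, -3.58554724e-04,
       -2.06234801e-03, -7.13897468e-05, -2.55143900e-04]), 'effort': array([-2.22561728e-03, -9.49823213e+01,  3.75933096e+00, -4.63510001e+01,
        1.91960199e-02,  1.02429520e-02,  9.04894165e-06]), 'ee_pos': array([ 0.23617455, -0.63188723,  0.20849291]), 'tcp_rot': array([ 0.40329483,  0.58137126, -0.4028518 ,  0.5805783 ]), 'ft_force': array([-0.38187959, -0.67768547,  0.67182266]), 'ft_torque': array([-0.00411659,  0.00672932,  0.0040029 ]), 'grip_width': 0.9983135876147486}
scene [[428.3, 0.0, 276.9], [0.0, 428.3, 218.5], [0.0, 0.0, 1.0]] [[0.121, 0.993, -0.0, -0.009], [0.692, -0.084, -0.717, -0.329], [-0.712, 0.087, -0.697, 1.433], [0.0, 0.0, 0.0, 1.0]]
top [[510.0, 0.0, 272.2], [0.0, 510.0, 208.9], [0.0, 0.0, 1.0]] [[-0.023, -1.0, -0.01, -0.009], [-0.981, 0.025, -0.194, 0.562], [0.194, 0.005, -0.981, 1.248], [0.0, 0.0, 0.0, 1.0]]
wrist [[317.4, 0.0, 277.4], [0.0, 317.4, 206.5], [0.0, 0.0, 1.0]] [[0.35, -0.937, 0.0, -0.674], [-0.889, -0.332, 0.315, -0.041], [-0.295, -0.11, -0.949, 0.381], [0.0, 0.0, 0.0, 1.0]]
```

View pics/scene0.png

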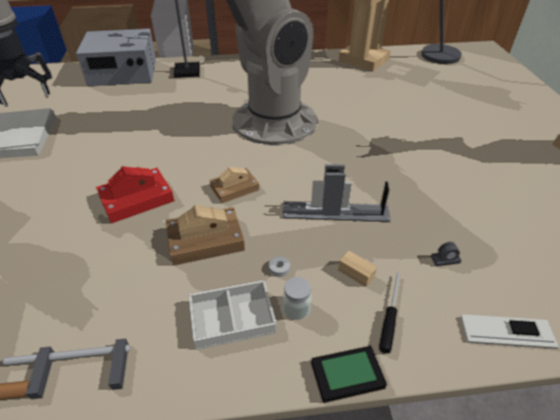

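View pics/top0.png

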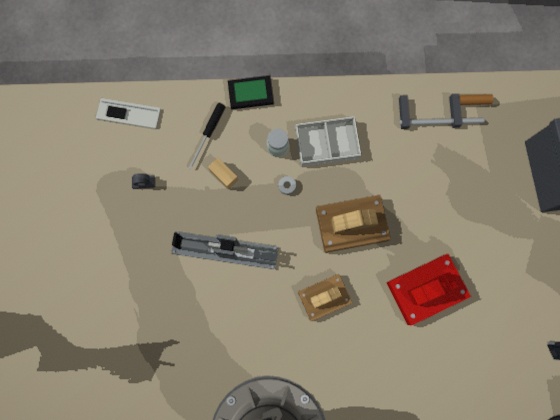

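View pics/wrist0.png

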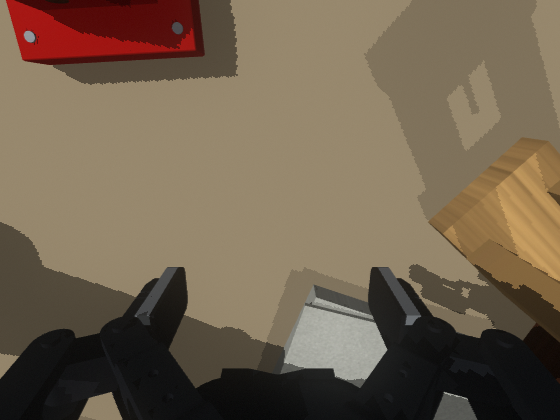

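Candidates for the stud (top view): brown large (352,222), brown small (325,297), red (428,290). The larger non-red one is (352,222). The holder is a single item at (225,250) with its tab at (177,241). Next come close crops and measurements.

```bash
cat > h.py <<'E'
import numpy as np,cv2
def inv(r): return np.linalg.inv(r["world_to_cam"])
def ray(r,uv,z):
    T=inv(r); d=T[:3,:3]@np.linalg.inv(r["K"])@np.array([uv[0],uv[1],1.]); o=T[:3,3]; return o+d*(z-o[2])/d[2]
def cloud(r):
    h,w=r["range_z"].shape; u,v=np.meshgrid(np.arange(w),np.arange(h)); Z=r["range_z"]
    P=np.stack([(u-r["K"][0,2])/r["K"][0,0]*Z,(v-r["K"][1,2])/r["K"][1,1]*Z,Z,np.ones_like(Z)],-1)@inv(r).T
    P=P[...,:3].copy(); P[Z==0]=np.nan; return P
def proj(r,p):
    q=r["world_to_cam"]@np.append(p,1); q=r["K"]@q[:3]; return q[:2]/q[2]
E
python3 - <<'E'
from h import *
S=dict(np.load("scene0.npz"));T=dict(np.load("top0.npz"))
def crop(r,x0,y0,x1,y1,k,n): cv2.imwrite("pics/"+n,cv2.resize(r["image"][y0:y1,x0:x1,::-1],None,fx=k,fy=k,interpolation=cv2.INTER_CUBIC))
crop(T,160,190,400,320,3.3,"c_top.png"); crop(S,160,150,400,270,3.3,"c_sc.png")
for n,r in(("T",T),("S",S)):
    P=cloud(r)
    print(n,"bench z", np.nanmedian(P[...,2]))
    for name,uv in dict(T=dict(tab=(178,238),handle=(228,244),crest=(352,221)),S=dict(tab=(385,190),handle=(334,168),crest=(205,210)))[n].items():
        print(name,P[uv[1],uv[0]].round(4))
P=cloud(T); 
# clusters: holder box
for nm,(x0,y0,x1,y1) in dict(holder=(165,225,285,275),stud=(310,190,395,255)).items():
    Q=P[y0:y1,x0:x1].reshape(-1,3)
    for lo,hi in((.004,.014),(.03,.045),(.06,.101),(.1,.108),(.108,.13),(.13,.145)):
        m=(Q[:,2]>lo)&(Q[:,2]<hi)
        if m.sum()>5:
            c,s,a=cv2.minAreaRect((Q[m,:2]*1000).astype(np.float32)); print(nm,lo,hi,m.sum(),np.round(c),np.round(s),round(a,1))
E
```

```text
T bench z -0.0006578097158053131
tab [0.49   0.2142 0.071 ]
handle [0.4633 0.083  0.137 ]
crest [ 0.519  -0.2195  0.09  ]
S bench z 1.8433265048578562e-05
tab [0.4921 0.2134 0.0874]
handle [0.4483 0.0925 0.1322]
crest [ 0.5178 -0.2199  0.0938]
holder 0.004 0.014 1347 [465. 105.] [314. 128.] 88.0
holder 0.03 0.045 40 [469. 130.] [181.  39.] 81.1
holder 0.06 0.101 212 [469. 131.] [186.  40.] 80.8
holder 0.1 0.108 82 [468. 131.] [185.  41.] 82.0
holder 0.108 0.13 64 [461.  91.] [47. 37.] 81.9
holder 0.13 0.145 261 [464.  91.] [48. 42.] 79.9
stud 0.004 0.014 179 [ 532. -233.] [225. 172.] 88.4
stud 0.03 0.045 2248 [ 526. -230.] [121. 171.] 8.8
stud 0.06 0.101 678 [ 525. -230.] [ 39. 111.] 9.2
stud 0.1 0.108 62 [ 526. -239.] [20. 36.] 89.3
```

View pics/c_top.png

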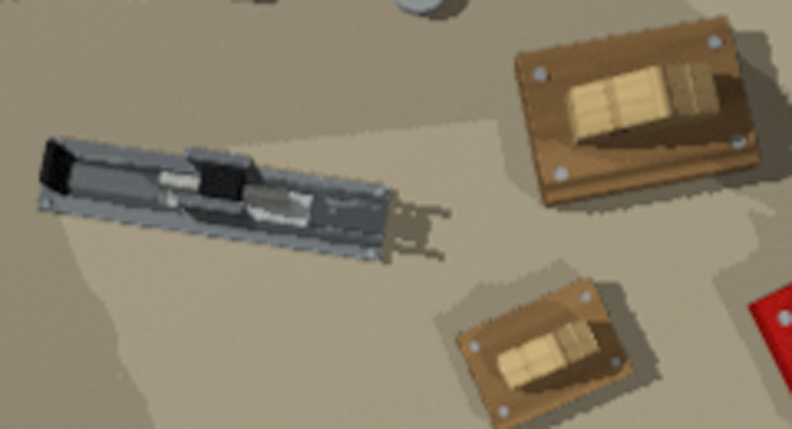

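View pics/c_sc.png

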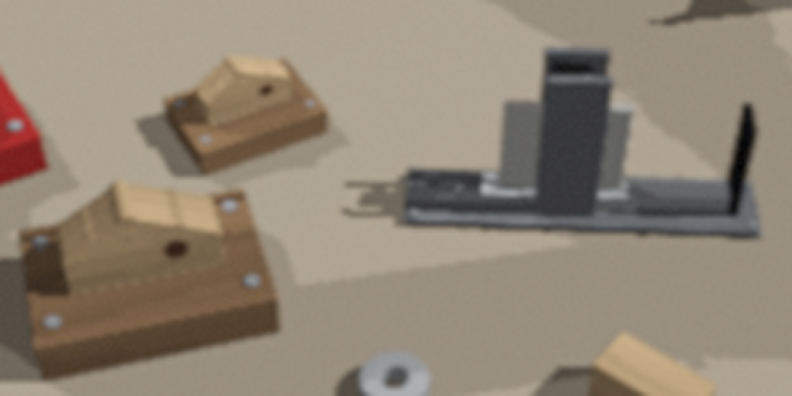

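Run:
```python
from h import *
from scipy.spatial.transform import Rotation as R
S=dict(np.load("scene0.npz"));T=dict(np.load("top0.npz"))
# ray casts of corners
print("floor corners top: ")
f=lambda u,v:(160+u/3.3,190+v/3.3)
for n,uv,z in [("tab corner L top",f(48,140),.097),("tab corner far r",f(74,150),.097),("front kerb left corner",f(392,190),.018),("front right",f(383,262),.018),("rear right",f(38,208),.018),("cheek L rear",f(190,150),.14),("cheekL front",f(252,158),.14),("crest N",f(660,66),.103),("crest S",f(672,118),.103)]:
    print(n,ray(T,uv,z).round(4))
for n,r in(("T",T),("S",S)):
    P=cloud(r).reshape(-1,3); 
    def rect(c,rad,lo,hi):
        m=(np.hypot(P[:,0]-c[0],P[:,1]-c[1])<rad)&(P[:,2]>lo)&(P[:,2]<hi); Q=P[m]
        return m.sum(),[np.round(x,1) for x in cv2.minAreaRect((Q[:,:2]*1000).astype(np.float32))],np.round(np.median(Q,0),4)
    print(n,"cheek",rect((.464,.091),.05,.132,.15))
    print(n,"tab",rect((.49,.214),.04,.04,.105))
    print(n,"floor",rect((.464,.08),.17,.005,.03))
    print(n,"offcut",rect((.526,-.230),.12,.03,.045))
    print(n,"block",rect((.526,-.230),.08,.05,.12), )
    m=(np.hypot(P[:,0]-.526,P[:,1]+.23)<.08)&(P[:,2]>.06); Q=P[m]; d=np.array([.154,-.988]); s=(Q[:,:2]-[.526,-.23])@d
    for a in range(-55,56,8):
        k=(s*1000>a)&(s*1000<a+8)
        if k.sum(): print(a+4,k.sum(),np.percentile(Q[k,2],[50,90]).round(4),end=" ; ")
    print()
```

```text
floor corners top: 
tab corner L top [0.5003 0.2178 0.097 ]
tab corner far r [0.4923 0.1984 0.097 ]
front kerb left corner [ 0.4662 -0.0374  0.018 ]
front right [ 0.4101 -0.0289  0.018 ]
rear right [0.4588 0.2408 0.018 ]
cheek L rear [0.4838 0.1072 0.14  ]
cheekL front [0.477  0.0628 0.14  ]
crest N [ 0.5436 -0.2386  0.103 ]
crest S [ 0.5043 -0.2452  0.103 ]
T cheek (np.int64(236), [array([463.9,  90.7]), array([47.7, 41.7]), np.float64(79.8)], array([0.4638, 0.0898, 0.1371]))
T tab (np.int64(110), [array([486.2, 218.3]), array([ 9. , 33.3]), np.float64(81.7)], array([0.4852, 0.2163, 0.088 ]))
T floor (np.int64(1895), [array([464.1,  79.7]), array([320.5, 332. ]), np.float64(48.4)], array([0.4621, 0.0844, 0.0089]))
T offcut (np.int64(2248), [array([ 525.8, -230.4]), array([121.5, 171.5]), np.float64(8.8)], array([ 0.5125, -0.2265,  0.0378]))
T block (np.int64(756), [array([ 525.1, -230.3]), array([ 38.6, 110.9]), np.float64(9.2)], array([ 0.5224, -0.2262,  0.0858]))
-51 58 [0.0721 0.0765] ; -43 58 [0.0764 0.0819] ; -35 52 [0.0802 0.0857] ; -27 59 [0.0855 0.0892] ; -19 57 [0.088  0.09
[... 484 characters left out ...]
4), [array([466.5, 103.2]), array([274.4,  64.7]), np.float64(80.9)], array([0.4785, 0.1036, 0.0108]))
S offcut (np.int64(1747), [array([ 522.9, -230.8]), array([126.5, 170.1]), np.float64(9.1)], array([ 0.5525, -0.2289,  0.0375]))
S block (np.int64(1100), [array([ 523.8, -230.8]), array([ 43. , 109.8]), np.float64(8.9)], array([ 0.537 , -0.2319,  0.0792]))
-51 45 [0.0726 0.0749] ; -43 56 [0.0755 0.078 ] ; -35 59 [0.0796 0.0823] ; -27 68 [0.0841 0.0874] ; -19 70 [0.0868 0.0897] ; -11 75 [0.0901 0.0934] ; -3 83 [0.0936 0.0974] ; 5 86 [0.0968 0.1027] ; 13 87 [0.0963 0.1025] ; 21 78 [0.0915 0.096 ] ; 29 72 [0.0864 0.091 ] ; 37 69 [0.0826 0.0866] ; 45 64 [0.0778 0.0816] ; 53 46 [0.0732 0.0763] ;
```

```bash
cat >> h.py <<'E'
from scipy.spatial.transform import Rotation as Ro
H=np.array([.4594,.0670,0.]);hx=np.array([-.170,-.9854,0.]);hy=np.array([.9854,-.170,0.])
def Rdown(zdir): # x down, z=jaw
    x=np.array([0,0,-1.]);z=np.array(zdir)/np.linalg.norm(zdir); return Ro.from_matrix(np.stack([x,np.cross(z,x),z],1))
def delta(o,p,Rt):
    R=Ro.from_quat(o["tcp_rot"]); d=R.inv().apply(np.array(p)-o["ee_pos"])*1000; a=(R.inv()*Rt).as_rotvec()
    return d.round(1),a.round(3)
E
python3 - <<'E'
from h import *
from cell import env
o=env.observe(); print(Ro.from_quat(o["tcp_rot"]).as_matrix().round(3))
for s in (1,-1):
    print(delta(o,[.50,-.35,.25],Rdown(s*hy)), delta(o,[.4907,.2482,.25],Rdown(s*hy)))
E
```

```text
[[-0.     0.937  0.35 ]
 [ 0.001  0.35  -0.937]
 [-1.    -0.    -0.001]]
(array([ -41.2,  345.8, -171.8]), array([-1.042e+00, -1.000e-03, -0.000e+00])) (array([ -40.6,  546.5, -735.4]), array([-1.042e+00, -1.000e-03, -0.000e+00]))
(array([ -41.2,  345.8, -171.8]), array([ 2.099e+00, -1.000e-03,  1.000e-03])) (array([ -40.6,  546.5, -735.4]), array([ 2.099e+00, -1.000e-03,  1.000e-03]))
```

>>> {"api": "send_rows", "payload": {"rows": [{"x":-41,"y":346,"z":-172,"ax":-0.5,"gripper":0},{"x":-41,"y":346,"z":-172,"ax":-0.5,"gripper":0},{"x":-41,"y":346,"z":-172,"ax":-0.5,"gripper":0},{"x":-41,"y":346,"z":-172,"ax":-0.5,"gripper":0},{"x":-41,"y":346,"z":-172,"ax":-0.5,"gripper":0}]}}

```text
invalid input at $.rows[0]: expected keys x, y, z, ax, ay, az, gripper
```

Run:
```python
from h import *
from cell import env
o=env.observe(); print(o["joint_pos"].round(2),o["ee_pos"])
print(delta(o,[.50,-.35,.25],Rdown(hy)), delta(o,[.4907,.2482,.25],Rdown(hy)))
```

```text
[ 1.06  0.43  0.07  1.61 -0.03  1.11 -0.07] [ 0.23624189 -0.63195649  0.20867763]
(array([ -41.2,  345.8, -171.8]), array([-1.042e+00, -1.000e-03, -0.000e+00])) (array([ -40.6,  546.5, -735.4]), array([-1.042e+00, -1.000e-03, -0.000e+00]))
```

>>> {"api": "send_rows", "payload": {"rows": [{"x":-41,"y":346,"z":-172,"ax":-0.5,"ay":0,"az":0,"gripper":0},{"x":-41,"y":346,"z":-172,"ax":-0.5,"ay":0,"az":0,"gripper":0},{"x":-41,"y":346,"z":-172,"ax":-0.5,"ay":0,"az":0,"gripper":0},{"x":-41,"y":346,"z":-172,"ax":-0.5,"ay":0,"az":0,"gripper":0},{"x":-41,"y":346,"z":-172,"ax":-0.5,"ay":0,"az":0,"gripper":0}]}}

```text
t: 0.57
ee_pos: [0.3787, -0.4792, 0.2313]
tcp_rot: [0.244, 0.664, -0.244, 0.664]
ft_force: [0.3, -0.3, 0.1]
grip_width: 0.301
```

Run:
```python
from h import *
from cell import env
o=env.observe(); print(o["joint_pos"].round(2),o["ee_pos"])
print(delta(o,[.50,-.35,.25],Rdown(hy)), delta(o,[.4907,.2482,.25],Rdown(hy)))
```

```text
[ 0.88  0.31 -0.1   1.72  0.03  1.11  0.06] [ 0.37870452 -0.47921379  0.2313203 ]
(array([-18.7, 177. ,   8.8]), array([-0.533, -0.   , -0.   ])) (array([ -18.6,  626.9, -385.6]), array([-0.533, -0.   , -0.   ]))
```

>>> {"api": "send_rows", "payload": {"rows": [{"x":-19,"y":627,"z":-386,"ax":-0.533,"ay":0,"az":0,"gripper":0},{"x":-19,"y":627,"z":-386,"ax":-0.533,"ay":0,"az":0,"gripper":0},{"x":-19,"y":627,"z":-386,"ax":-0.533,"ay":0,"az":0,"gripper":0},{"x":-19,"y":627,"z":-386,"ax":-0.533,"ay":0,"az":0,"gripper":0},{"x":-19,"y":627,"z":-386,"ax":-0.533,"ay":0,"az":0,"gripper":0}]}}

```text
t: 0.98
ee_pos: [0.411, -0.2733, 0.2365]
tcp_rot: [0.061, 0.705, -0.061, 0.704]
ft_force: [0.5, -0.1, 0.2]
grip_width: 0.003
```

Run:
```python
from h import *
from cell import env
o=env.observe(); print(o["joint_pos"].round(2),o["ee_pos"])
print(delta(o,[.4907,.2482,.25],Rdown(hy)))
```

```text
[ 0.73  0.12 -0.3   1.96  0.04  1.07  0.25] [ 0.41099409 -0.27332425  0.23651757]
(array([-13.6, 527.5, -10.7]), array([-0.001, -0.   ,  0.   ]))
```

>>> {"api": "send_rows", "payload": {"rows": [{"x":-14,"y":527,"z":-11,"ax":0,"ay":0,"az":0,"gripper":0},{"x":-14,"y":527,"z":-11,"ax":0,"ay":0,"az":0,"gripper":0},{"x":-14,"y":527,"z":-11,"ax":0,"ay":0,"az":0,"gripper":0},{"x":-14,"y":527,"z":-11,"ax":0,"ay":0,"az":0,"gripper":0},{"x":-14,"y":527,"z":-11,"ax":0,"ay":0,"az":0,"gripper":0}]}}

```text
t: 1.4
ee_pos: [0.444, -0.0678, 0.2423]
tcp_rot: [0.064, 0.704, -0.064, 0.704]
ft_force: [1.9, -1.3, 0.7]
grip_width: -0.001
```

>>> {"api": "send_rows", "payload": {"rows": [{"x":0,"y":318,"z":0,"ax":0,"ay":0,"az":0,"gripper":0},{"x":0,"y":318,"z":0,"ax":0,"ay":0,"az":0,"gripper":0},{"x":0,"y":318,"z":0,"ax":0,"ay":0,"az":0,"gripper":0},{"x":0,"y":318,"z":0,"ax":0,"ay":0,"az":0,"gripper":0},{"x":0,"y":318,"z":0,"ax":0,"ay":0,"az":0,"gripper":0}]}}

```text
t: 1.82
ee_pos: [0.4814, 0.1372, 0.2423]
tcp_rot: [0.064, 0.704, -0.064, 0.704]
ft_force: [1.3, -1.6, 0.1]
grip_width: -0.002
```

Run:
```python
from h import *
from cell import env
o=env.observe(); print(o["joint_pos"].round(2),o["ee_pos"])
print(delta(o,[.4907,.2482,.075],Rdown(hy)))
```

```text
[ 0.21  0.16 -0.68  1.92  0.11  1.1  -0.69] [0.48143902 0.13715525 0.24230083]
(array([167.3, 110.9, -10.9]), array([-0.01,  0.  ,  0.  ]))
```

>>> {"api": "send_rows", "payload": {"rows": [{"x":0,"y":111,"z":-11,"ax":-0.01,"ay":0,"az":0,"gripper":0},{"x":0,"y":111,"z":-11,"ax":-0.01,"ay":0,"az":0,"gripper":0},{"x":0,"y":111,"z":-11,"ax":-0.01,"ay":0,"az":0,"gripper":0},{"x":30,"y":111,"z":-11,"ax":-0.01,"ay":0,"az":0,"gripper":0},{"x":60,"y":111,"z":-11,"ax":-0.01,"ay":0,"az":0,"gripper":0}]}}

```text
t: 2.23
ee_pos: [0.4909, 0.2492, 0.1822]
tcp_rot: [0.06, 0.704, -0.058, 0.705]
ft_force: [0.9, -2.2, -0.6]
grip_width: -0.0
```

Run:
```python
from h import *
from cell import env,optics
o=env.observe(); print(o["joint_pos"].round(2),o["ee_pos"])
print(delta(o,[.4907,.2482,.075],Rdown(hy)))
r=optics.read_camera("scene"); cv2.imwrite("pics/s1.png",cv2.resize(r["image"][100:280,230:470,::-1],None,fx=3,fy=3))
```

```text
[ 0.    0.33 -0.71  1.88  0.25  1.02 -0.98] [0.49088064 0.24924085 0.18224537]
(array([107.2,  -1.3,  -0.2]), array([ 0.004,  0.002, -0.002]))
```

View pics/s1.png

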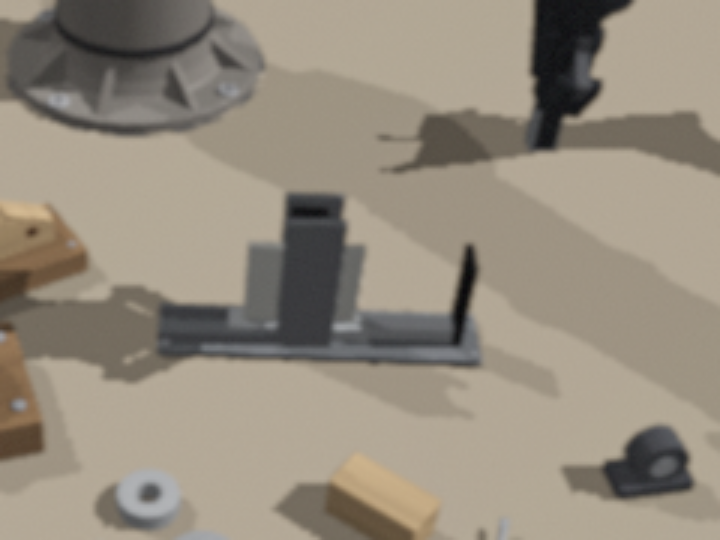

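The closed fingers at (545,130) are behind the tab at (468,270), with free space below, so I'm descending.

>>> {"api": "send_rows", "payload": {"rows": [{"x":35,"y":-1,"z":0,"ax":0,"ay":0,"az":0,"gripper":0},{"x":70,"y":-1,"z":0,"ax":0,"ay":0,"az":0,"gripper":0},{"x":100,"y":-1,"z":0,"ax":0,"ay":0,"az":0,"gripper":0},{"x":107,"y":-1,"z":0,"ax":0,"ay":0,"az":0,"gripper":0},{"x":107,"y":-1,"z":0,"ax":0,"ay":0,"az":0,"gripper":0}]}}

```text
t: 2.7
ee_pos: [0.4896, 0.2448, 0.0741]
tcp_rot: [0.06, 0.706, -0.061, 0.703]
ft_force: [-0.5, 0.7, -0.3]
grip_width: 0.002
```

>>> {"api": "send_rows", "payload": {"rows": [{"x":0,"y":-8,"z":0,"ax":0,"ay":0,"az":0,"gripper":0},{"x":0,"y":-14,"z":0,"ax":0,"ay":0,"az":0,"gripper":0},{"x":0,"y":-18,"z":0,"ax":0,"ay":0,"az":0,"gripper":0},{"x":0,"y":-22,"z":0,"ax":0,"ay":0,"az":0,"gripper":0},{"x":0,"y":-26,"z":0,"ax":0,"ay":0,"az":0,"gripper":0}]}}

```text
t: 3.12
ee_pos: [0.4866, 0.2192, 0.0761]
tcp_rot: [0.06, 0.704, -0.06, 0.705]
ft_force: [-0.2, -0.0, -0.7]
grip_width: -0.001
```

Run:
```python
from h import *
from cell import env,optics
o=env.observe(); print(o["joint_pos"].round(2),o["ee_pos"],o["ft_force"], "holder coords",(o["ee_pos"]-H)@hx,(o["ee_pos"]-H)@hy)
r=optics.read_camera("scene"); cv2.imwrite("pics/s2.png",cv2.resize(r["image"][100:280,230:470,::-1],None,fx=3,fy=3))
```

```text
[-0.01  0.44 -0.65  2.01  0.36  0.81 -1.04] [0.486622   0.21924144 0.07613911] [-0.19582792 -0.02943688 -0.70233594] holder coords -0.1546464570095333 0.0009435113340509393
```

View pics/s2.png

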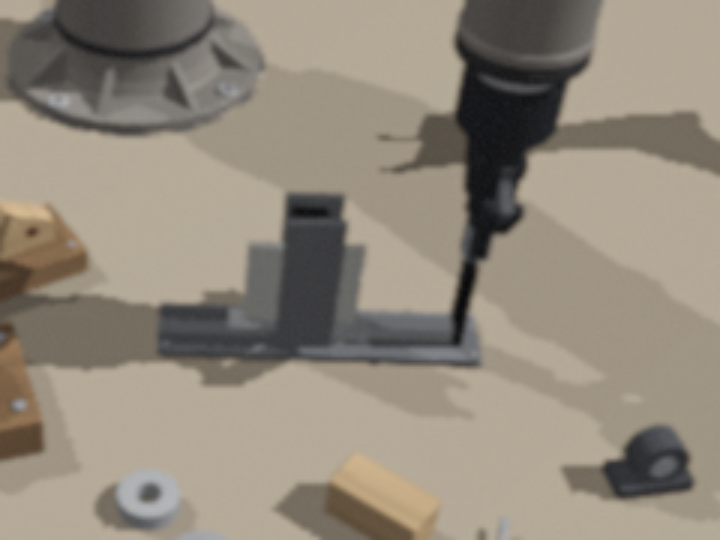

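Run:
```python
from h import *
from cell import env,optics
o=env.observe();r=optics.read_camera("scene"); 
for p in (o["ee_pos"],o["ee_pos"]-[0,0,.008],[.4863,.2226,.075],[.4863,.2226,.097]): print(proj(r,np.array(p)))
cv2.imwrite("pics/s3.png",cv2.resize(r["image"][130:220,340:440,::-1],None,fx=6,fy=6))
r=optics.read_camera("top"); print(proj(r,o["ee_pos"]));cv2.imwrite("pics/t3.png",cv2.resize(r["image"][200:300,140:300,::-1],None,fx=5,fy=5))
```

```text
[385.4643762  191.94228804]
[384.89246604 194.40291659]
[387.03340284 192.04632286]
[388.65954851 185.15112752]
[175.89831761 239.24716706]
```

View pics/s3.png

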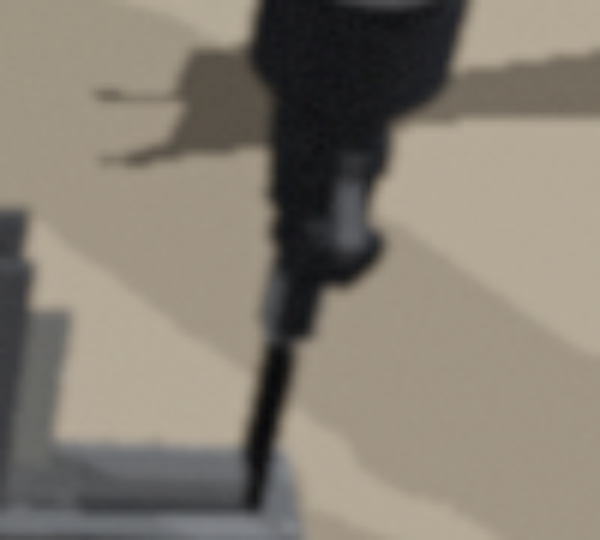

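View pics/t3.png

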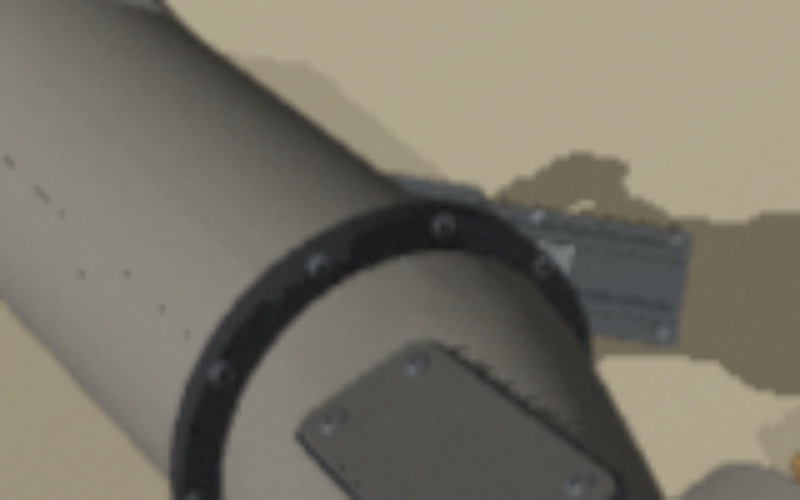

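Run:
```python
from h import *
from cell import env,optics
r=optics.read_camera("scene"); P=cloud(r)
for v in range(170,212,4):
    print(v,[(u,*(((P[v,u]-H)@np.stack([hx,hy,[0,0,1]],1))*1000).round().astype(int).tolist()) for u in range(380,397,2) if np.isfinite(P[v,u,0])])
```

```text
170 [(382, -182, -190, -2), (384, -188, -189, -2), (386, -142, 5, 147), (388, -144, 15, 154), (390, -142, 38, 172), (392, -141, 58, 188), (394, -144, 61, 190), (396, -149, 58, 188)]
174 [(380, -174, -168, -1), (382, -179, -167, 1), (384, -185, -167, 1), (386, -142, 14, 142), (388, -141, 33, 157), (390, -142, 45, 166), (392, -144, 55, 174), (394, -149, 53, 173), (396, -153, 54, 173)]
178 [(380, -171, -148, 1), (382, -176, -145, 4), (384, -143, -1, 117), (386, -145, 8, 125), (388, -148, 16, 131), (390, -155, 7, 125), (392, -158, 14, 130), (394, -164, 8, 126), (396, -163, 28, 142)]
182 [(380, -169, -131, 0), (382, -175, -132, -1), (384, -143, 7, 112), (386, -147, 11, 115), (388, -151, 14, 118), (390, -156, 13, 118), (392, -159, 18, 121), (394, -209, -136, -2), (396, -213, -132, 1)]
186 [(380, -167, -113, 1), (382, -173, -114, 0), (384, -145, 6, 99), (386, -148, 13, 105), (388, -153, 14, 106), (390, -158, 14, 106), (392, -164, 8, 101), (394, -206, -115, 0), (396, -211, -115, 1)]
190 [(380, -165, -97, 0), (382, -170, -96, 1), (384, -149, 2, 83), (386, -151, 12, 92), (388, -154, 16, 95), (
[... 365 characters left out ...]
, 68), (388, -182, -64, 0), (390, -187, -63, 1), (392, -193, -66, -1), (394, -198, -62, 2), (396, -205, -68, -3)]
202 [(380, -150, -13, 30), (382, -149, 8, 49), (384, -151, 17, 57), (386, -157, 15, 56), (388, -180, -47, 1), (390, -186, -48, 0), (392, -191, -48, 0), (394, -197, -51, -2), (396, -202, -50, -1)]
206 [(380, -149, -1, 27), (382, -149, 15, 41), (384, -154, 16, 43), (386, -170, -23, 8), (388, -178, -32, 0), (390, -184, -34, -1), (392, -187, -29, 3), (394, -194, -34, -1), (396, -200, -35, -2)]
210 [(380, -149, 6, 20), (382, -152, 13, 26), (384, -157, 15, 29), (386, -168, -9, 7), (388, -173, -7, 8), (390, -182, -19, -2), (392, -187, -18, -1), (394, -192, -17, 0), (396, -197, -19, -1)]
```

Run:
```python
from h import *
from cell import env,optics
print(env.tips_ahead,[a for a in dir(env) if a[0]!='_'])
o=env.observe(); print(o["ee_pos"],o["t"],o["ft_force"],o["grip_width"])
r=optics.read_camera("wrist"); print(proj(r,o["ee_pos"]),r["world_to_cam"].round(3).tolist()); cv2.imwrite("pics/w3.png",r["image"][:,:,::-1])
```

```text
0.008 ['Unreachable', 'job_done', 'observe', 'tips_ahead']
[0.48625785 0.21980142 0.07542993] 3.3167 [ 0.18008553 -0.7268993   0.27243051] -0.0023887033360531513
[278.18981737 250.04853834] [[0.986, -0.169, 0.001, -0.442], [-0.161, -0.935, 0.315, 0.285], [-0.053, -0.311, -0.949, 0.349], [0.0, 0.0, 0.0, 1.0]]
```

View pics/w3.png

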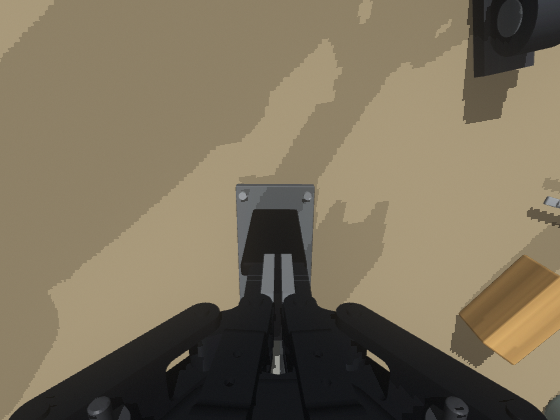

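Run:
```python
from h import *
from cell import env,optics
r=optics.read_camera("wrist"); P=cloud(r)
for v in range(190,330,6):
    print(v,[(u,*(((P[v,u]-H)@np.stack([hx,hy,[0,0,1]],1))*1000).round().astype(int).tolist()) for u in (256,269,278,287,300) if np.isfinite(P[v,u,0])])
```

```text
190 [(256, -173, -16, 10), (269, -173, -6, 9), (278, -173, 0, 10), (287, -173, 7, 9), (300, -173, 17, 9)]
196 [(256, -168, -16, 9), (269, -168, -6, 10), (278, -168, 0, 9), (287, -169, 7, 10), (300, -168, 17, 9)]
202 [(256, -163, -16, 9), (269, -164, -6, 10), (278, -164, 0, 9), (287, -164, 7, 9), (300, -164, 17, 10)]
208 [(256, -158, -17, 9), (269, -159, -7, 9), (278, -159, 0, 11), (287, -159, 7, 10), (300, -159, 17, 9)]
214 [(256, -159, -16, 24), (269, -159, -6, 24), (278, -160, 0, 26), (287, -159, 7, 24), (300, -154, 18, 9)]
220 [(256, -159, -15, 37), (269, -159, -6, 37), (278, -159, 0, 36), (287, -160, 7, 38), (300, -149, 18, 10)]
226 [(256, -159, -14, 48), (269, -159, -6, 48), (278, -160, 0, 49), (287, -159, 6, 47), (300, -144, 18, 10)]
232 [(256, -160, -13, 59), (269, -159, -5, 58), (278, -160, 0, 59), (287, -159, 6, 58), (300, -159, 14, 57)]
238 [(256, -160, -13, 68), (269, -159, -5, 68), (278, -159, 0, 66), (287, -159, 6, 67), (300, -159, 14, 66)]
244 [(256, -159, -12, 75), (269, -160, -5, 76), (278, -159, 0, 76), (287, -159, 5, 75), (300, -160, 13, 76)]
250 [(256, -159, -12, 8
[... 846 characters left out ...]
, 135), (300, -163, 9, 130)]
298 [(256, -170, -8, 143), (269, -168, -3, 141), (278, -165, 0, 137), (287, -168, 3, 140), (300, -169, 8, 142)]
304 [(256, -170, -8, 147), (269, -169, -3, 145), (278, -162, 0, 137), (287, -168, 3, 145), (300, -169, 8, 147)]
310 [(256, -168, -8, 149), (269, -168, -3, 148), (278, -160, 0, 137), (287, -169, 3, 149), (300, -168, 8, 148)]
316 [(256, -168, -7, 151), (269, -168, -3, 152), (278, -156, 0, 136), (287, -169, 3, 152), (300, -168, 8, 151)]
322 [(256, -168, -7, 155), (269, -167, -3, 154), (278, -154, 0, 136), (287, -169, 3, 155), (300, -168, 7, 154)]
328 [(256, -169, -7, 158), (269, -165, -3, 153), (278, -151, 0, 136), (287, -167, 3, 156), (300, -168, 7, 158)]
```

Run:
```python
from h import *
from cell import env,optics
r=dict(np.load("wrist0.npz")); P=cloud(r); R=Ro.from_quat([0.40329483,0.58137126,-0.4028518,0.5805783]); e=np.array([.23617,-.63189,.2085])
for u in (165,175,182,372,380,390):
  for v in range(262,330,8): print(u,v,(R.inv().apply(P[v,u]-e)*1000).round(0))
print("range at start center bench z",np.nanmedian(P[100:200,200:350,2]))
r=optics.read_camera("wrist");P=cloud(r);o=env.observe();R=Ro.from_quat(o["tcp_rot"])
for uv in((278,256),(269,256),(256,268),(262,262),(256,290),(256,298)): print("shut",uv,(R.inv().apply(P[uv[1],uv[0]]-o["ee_pos"])*1000).round(0))
```

```text
165 262 [ 207. -120. -148.]
165 270 [-43.  11. -50.]
165 278 [-50.  11. -48.]
165 286 [-56.  11. -46.]
165 294 [-62.  11. -44.]
165 302 [-62.   8. -44.]
165 310 [-63.   5. -44.]
165 318 [-65.   3. -44.]
165 326 [-66.  -0. -44.]
175 262 [ 207. -120. -135.]
175 270 [-44.  11. -45.]
175 278 [-51.  11. -43.]
175 286 [-51.   7. -44.]
175 294 [-53.   5. -43.]
175 302 [-53.   2. -44.]
175 310 [-53.  -2. -44.]
175 318 [-55.  -5. -44.]
175 326 [-57.  -7. -43.]
182 262 [ 206. -119. -126.]
182 270 [-41.   9. -44.]
182 278 [-42.   6. -43.]
182 286 [-42.   2. -44.]
182 294 [-43.  -1. -44.]
182 302 [-45.  -4. -44.]
182 310 [-46.  -8. -44.]
182 318 [ 208. -208. -135.]
182 326 [ 206. -221. -135.]
372 262 [ 206. -119.  124.]
372 270 [-39.   9.  42.]
372 278 [-40.   5.  42.]
372 286 [-41.   1.  42.]
372 294 [-43.  -2.  42.]
372 302 [-44.  -5.  42.]
372 310 [-45.  -9.  42.]
372 318 [ 177. -185.  122.]
372 326 [ 171. -192.  121.]
380 262 [ 206. -119.  134.]
380 270 [-43.  11.  44.]
380 278 [-50.  11.  42.]
380 286 [-52.   8.  42.]
380 294 [-52.   5.  42.]
380 302 [-53.   1.  42.]
380 310 [-55.  -1.  42.]
380 318 [-55.  -5.  42.]
380 326 [-55.  -9.  42.]
390 262 [ 206. -119.  147.]
390 270 [-44.  11.  48.]
390 278 [-50.  11.  46.]
390 286 [-57.  11.  44.]
390 294 [-62.  11.  42.]
390 302 [-64.   9.  42.]
390 310 [-64.   6.  42.]
390 318 [-66.   4.  41.]
390 326 [-66.  -0.  42.]
range at start center bench z 0.0014779540959327098
shut (278, 256) [-31.  12.  -0.]
shut (269, 256) [-30.  12.  -4.]
shut (256, 268) [-34.   7. -10.]
shut (262, 262) [-22.   4.  -8.]
shut (256, 290) [-54.   8.  -9.]
shut (256, 298) [-68.  14.  -8.]
```

The depth from both cameras shows the shut fingertips at z≈0.103, 28 mm *behind* the reported TCP. The text says they stand 8 mm ahead of it. The fingers are standing just above the tab and nothing has been touched. I'll trust the images: back off, go lower, then push.

>>> {"api": "send_rows", "payload": {"rows": [{"x":0,"y":12,"z":0,"ax":0,"ay":0,"az":0,"gripper":0},{"x":0,"y":22,"z":0,"ax":0,"ay":0,"az":0,"gripper":0},{"x":0,"y":24,"z":0,"ax":0,"ay":0,"az":0,"gripper":0},{"x":20,"y":24,"z":0,"ax":0,"ay":0,"az":0,"gripper":0},{"x":37,"y":24,"z":0,"ax":0,"ay":0,"az":0,"gripper":0}]}}

```text
t: 3.88
ee_pos: [0.4905, 0.2444, 0.038]
tcp_rot: [0.06, 0.704, -0.059, 0.705]
ft_force: [0.4, -0.6, -0.2]
grip_width: 0.003
```

Run:
```python
from h import *
from cell import env,optics
o=env.observe(); print(o["ee_pos"],o["ft_force"],"hc",(o["ee_pos"]-H)@hx,(o["ee_pos"]-H)@hy,delta(o,H+hx*-.15,Rdown(hy))[1])
r=optics.read_camera("wrist"); cv2.imwrite("pics/w4.png",r["image"][:,:,::-1])
r=optics.read_camera("scene");cv2.imwrite("pics/s4.png",cv2.resize(r["image"][130:230,330:440,::-1],None,fx=5,fy=5))
```

```text
[0.49053805 0.24441548 0.03797832] [ 0.3720268  -0.56655077 -0.17052847] hc -0.18011868051766694 0.0005228030529311237 [ 0.002  0.001 -0.001]
```

View pics/s4.png

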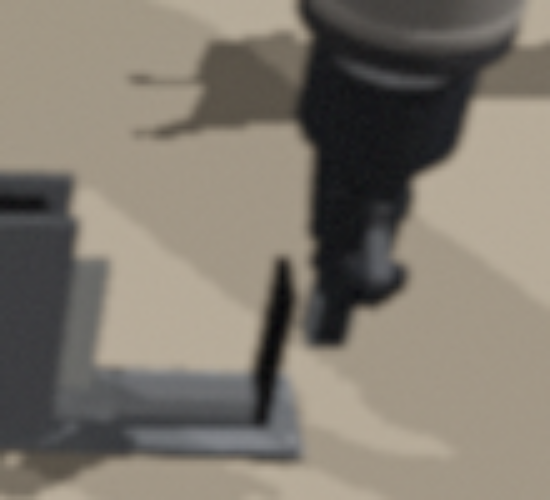

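View pics/w4.png

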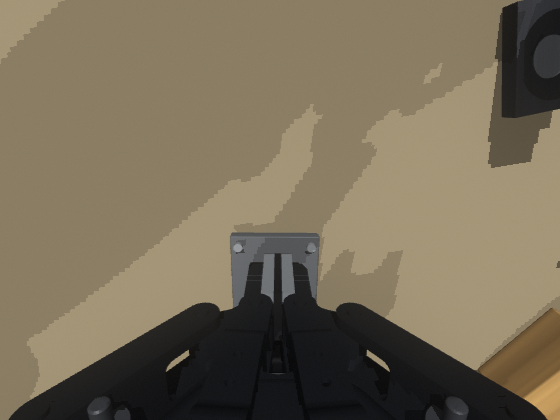

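Now the fingertips at (322,340) in the crop stand level with the tab's middle at (275,340), just behind it. Pushing.

>>> {"api": "send_rows", "payload": {"rows": [{"x":0,"y":-8,"z":0,"ax":0,"ay":0,"az":0,"gripper":0},{"x":0,"y":-14,"z":0,"ax":0,"ay":0,"az":0,"gripper":0},{"x":0,"y":-20,"z":0,"ax":0,"ay":0,"az":0,"gripper":0},{"x":0,"y":-26,"z":0,"ax":0,"ay":0,"az":0,"gripper":0},{"x":0,"y":-32,"z":0,"ax":0,"ay":0,"az":0,"gripper":0}]}}

```text
t: 4.4
ee_pos: [0.4849, 0.2118, 0.0389]
tcp_rot: [0.06, 0.704, -0.06, 0.705]
ft_force: [-2.9, 4.4, 2.2]
grip_width: 0.003
```

>>> {"api": "send_rows", "payload": {"rows": [{"x":0,"y":-5,"z":0,"ax":0,"ay":0,"az":0,"gripper":0},{"x":0,"y":-10,"z":0,"ax":0,"ay":0,"az":0,"gripper":0},{"x":0,"y":-15,"z":0,"ax":0,"ay":0,"az":0,"gripper":0},{"x":0,"y":-20,"z":0,"ax":0,"ay":0,"az":0,"gripper":0},{"x":0,"y":-25,"z":0,"ax":0,"ay":0,"az":0,"gripper":0}]}}

```text
t: 4.82
ee_pos: [0.4806, 0.1873, 0.0389]
tcp_rot: [0.06, 0.704, -0.06, 0.705]
ft_force: [-2.6, 5.7, 1.8]
grip_width: 0.005
```

Run:
```python
from h import *
from cell import env,optics
o=env.observe(); print(o["ee_pos"],o["ft_force"],"hc",(o["ee_pos"]-H)@hx,(o["ee_pos"]-H)@hy,delta(o,H+hx*-.15,Rdown(hy))[1])
r=optics.read_camera("scene");cv2.imwrite("pics/s5.png",cv2.resize(r["image"][130:230,270:440,::-1],None,fx=4.5,fy=4.5))
```

```text
[0.48064978 0.18731027 0.03890256] [-2.63941834  5.67851176  1.84863122] hc -0.12216620340678344 0.00048678832890518975 [ 0.001  0.001 -0.001]
```

View pics/s5.png

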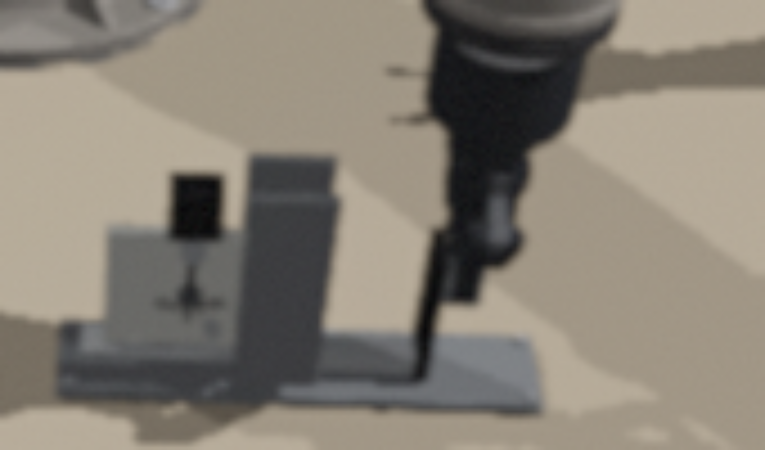

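Works: the handle is out at (197,205). Another 8 mm or so, gently to the stop.

>>> {"api": "send_rows", "payload": {"rows": [{"x":0,"y":-2.5,"z":0,"ax":0,"ay":0,"az":0,"gripper":0},{"x":0,"y":-5,"z":0,"ax":0,"ay":0,"az":0,"gripper":0},{"x":0,"y":-6.5,"z":0,"ax":0,"ay":0,"az":0,"gripper":0},{"x":0,"y":-8,"z":0,"ax":0,"ay":0,"az":0,"gripper":0},{"x":0,"y":-8,"z":0,"ax":0,"ay":0,"az":0,"gripper":0}]}}

```text
t: 5.28
ee_pos: [0.4795, 0.1798, 0.0388]
tcp_rot: [0.06, 0.704, -0.06, 0.705]
ft_force: [-0.8, 5.4, 1.5]
grip_width: 0.003
```

>>> {"api": "send_rows", "payload": {"rows": [{"x":0,"y":-1,"z":0,"ax":0,"ay":0,"az":0,"gripper":0},{"x":0,"y":-1,"z":0,"ax":0,"ay":0,"az":0,"gripper":0},{"x":0,"y":-2,"z":0,"ax":0,"ay":0,"az":0,"gripper":0}]}}

```text
t: 5.53
ee_pos: [0.4795, 0.1795, 0.039]
tcp_rot: [0.061, 0.704, -0.058, 0.705]
ft_force: [0.7, 18.9, -4.9]
grip_width: -0.004
```

The force stepped to 19 N with no further motion at the expected travel, so the slide is home. Backing off and rising.

>>> {"api": "send_rows", "payload": {"rows": [{"x":0,"y":15,"z":0,"ax":0,"ay":0,"az":0,"gripper":0},{"x":0,"y":40,"z":0,"ax":0,"ay":0,"az":0,"gripper":0},{"x":0,"y":75,"z":0,"ax":0,"ay":0,"az":0,"gripper":0},{"x":-40,"y":80,"z":0,"ax":0,"ay":0,"az":0,"gripper":50},{"x":-80,"y":80,"z":0,"ax":0,"ay":0,"az":0,"gripper":50}]}}

```text
t: 5.95
ee_pos: [0.4905, 0.2582, 0.1174]
tcp_rot: [0.059, 0.706, -0.059, 0.703]
ft_force: [1.2, -0.9, 0.4]
grip_width: 0.276
```

>>> {"api": "send_rows", "payload": {"rows": [{"x":-40,"y":0,"z":0,"ax":0,"ay":0,"az":0,"gripper":50},{"x":-80,"y":0,"z":0,"ax":0,"ay":0,"az":0,"gripper":50},{"x":-100,"y":-35,"z":0,"ax":0,"ay":0,"az":0,"gripper":50},{"x":-100,"y":-75,"z":0,"ax":0,"ay":0,"az":0,"gripper":50},{"x":-100,"y":-100,"z":0,"ax":0,"ay":0,"az":0,"gripper":50}]}}

```text
t: 6.37
ee_pos: [0.4755, 0.1544, 0.2197]
tcp_rot: [0.06, 0.704, -0.061, 0.705]
ft_force: [0.4, -0.2, 0.4]
grip_width: 0.588
```

Run:
```python
from h import *
from cell import env,optics
o=env.observe(); print(o["ee_pos"],o["ft_force"],o["grip_width"],"hc",(o["ee_pos"]-H)@hx,(o["ee_pos"]-H)@hy,delta(o,H+hx*-.15,Rdown(hy))[1])
for n in("wrist","scene","top"):
    r=optics.read_camera(n); np.savez(n+"6.npz",**r); cv2.imwrite(f"pics/{n}6.png",r["image"][:,:,::-1])
    if n=="scene": cv2.imwrite("pics/s6c.png",cv2.resize(r["image"][130:230,270:440,::-1],None,fx=4.5,fy=4.5))
```

```text
[0.47545177 0.15436276 0.21966417] [ 0.36101609 -0.15602798  0.40112436] 0.5884707710686882 hc -0.08881606562122295 0.0009657407626847784 [-0.001  0.003  0.001]
```

View pics/s6c.png

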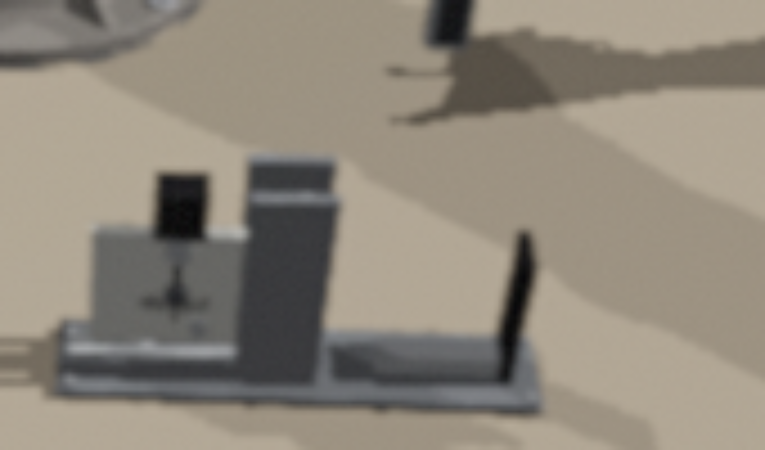

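View pics/wrist6.png

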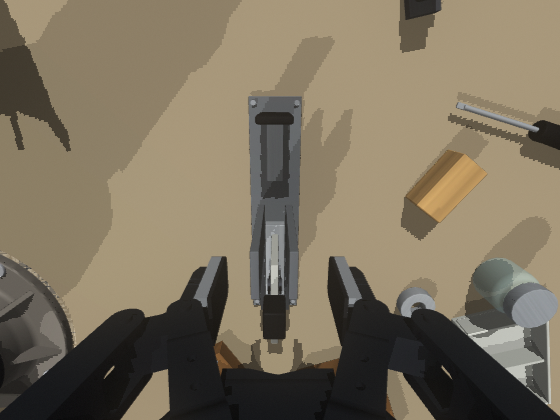

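View pics/top6.png

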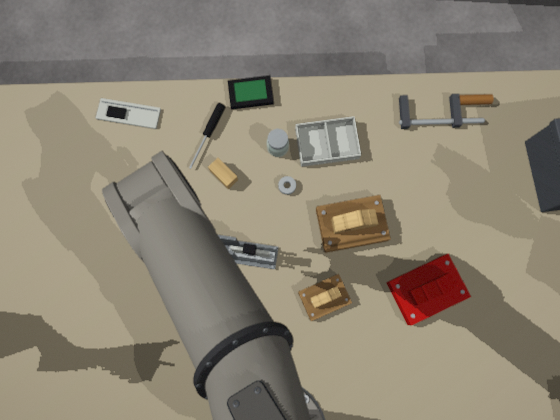

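The slide sprang back, with the tab at (517,310) in the crop. The gauge stands ejected, its handle at (182,205). Now measuring the handle.

Run:
```python
from h import *
B=np.stack([hx,hy,[0,0,1]],1)
for n in("wrist","scene","top"):
    r=dict(np.load(n+"6.npz")); P=(cloud(r)-H)@B*1000
    g=r["image"].max(-1)
    m=(P[...,0]>10)&(P[...,0]<70)&(abs(P[...,1])<25)&(P[...,2]>105)&(P[...,2]<145)
    Q=P[m]; print(n,m.sum(), Q.min(0).round(),Q.max(0).round(),np.median(Q,0).round(1))
    m2=m&(P[...,2]>128); Q=P[m2]
    if m2.sum()>5: print(" top face",m2.sum(),cv2.minAreaRect(Q[:,:2].astype(np.float32)),np.median(Q,0).round(1))
r=dict(np.load("top6.npz"));P=cloud(r)
# stud recheck, offcut clear? crest
```

```text
wrist 990 [ 10. -14. 105.] [ 47.   8. 138.] [ 21.7  -2.6 134.9]
 top face 689 ((31.915142059326172, -2.5141963958740234), (21.23537826538086, 30.378068923950195), 89.63307189941406) [ 29.4  -2.6 135.5]
scene 186 [ 20. -13. 105.] [ 49.  13. 136.] [ 34.4   8.1 128.7]
 top face 95 ((34.3695068359375, -0.6560001373291016), (25.07184410095215, 28.79062271118164), 89.99608612060547) [ 34.4   1.6 133.3]
top 136 [ 13. -11. 105.] [ 49.  11. 139.] [ 34.4  -0.7 133.2]
 top face 119 ((33.96076202392578, -0.04367542266845703), (29.599525451660156, 21.900089263916016), 0.40966275334358215) [ 34.    0.  133.8]
```

>>> {"api": "send_rows", "payload": {"rows": [{"x":0,"y":-40,"z":-1,"ax":0,"ay":0,"az":0,"gripper":60},{"x":0,"y":-80,"z":-1,"ax":0,"ay":0,"az":0,"gripper":60},{"x":0,"y":-120,"z":-1,"ax":0,"ay":0,"az":0,"gripper":60},{"x":25,"y":-124,"z":-1,"ax":0,"ay":0,"az":0,"gripper":60},{"x":50,"y":-124,"z":-1,"ax":0,"ay":0,"az":0,"gripper":60}]}}

```text
t: 6.93
ee_pos: [0.4542, 0.0332, 0.1687]
tcp_rot: [0.061, 0.703, -0.062, 0.706]
ft_force: [0.8, -0.6, -0.1]
grip_width: 0.707
```

>>> {"api": "send_rows", "payload": {"rows": [{"x":25,"y":0,"z":0,"ax":0,"ay":0,"az":0,"gripper":60},{"x":50,"y":0,"z":0,"ax":0,"ay":0,"az":0,"gripper":60},{"x":65,"y":0,"z":0,"ax":0,"ay":0,"az":0,"gripper":60},{"x":65,"y":0,"z":0,"ax":0,"ay":0,"az":0,"gripper":60}]}}

```text
t: 7.27
ee_pos: [0.4518, 0.036, 0.1007]
tcp_rot: [0.06, 0.706, -0.06, 0.703]
ft_force: [-1.3, -0.9, -0.4]
grip_width: 0.702
```

Run:
```python
from h import *
from cell import env,optics
o=env.observe(); print(o["ee_pos"],o["ft_force"],o["grip_width"],"hc",(o["ee_pos"]-H)@hx,(o["ee_pos"]-H)@hy,delta(o,H+hx*.035+[0,0,.07],Rdown(hy)))
for n in("wrist","scene"):
    r=optics.read_camera(n); np.savez(n+"7.npz",**r); cv2.imwrite(f"pics/{n}7.png",r["image"][:,:,::-1])
    if n=="scene": cv2.imwrite("pics/s7c.png",cv2.resize(r["image"][100:230,250:420,::-1],None,fx=4.5,fy=4.5))
```

```text
[0.45181253 0.03602014 0.10065781] [-1.2511829  -0.91613168 -0.43101682] 0.7022395791032904 hc 0.03181742290194172 -0.002210121699183036 (array([30.6, -3.2,  2.3]), array([ 0.002, -0.004,  0.   ]))
```

View pics/s7c.png

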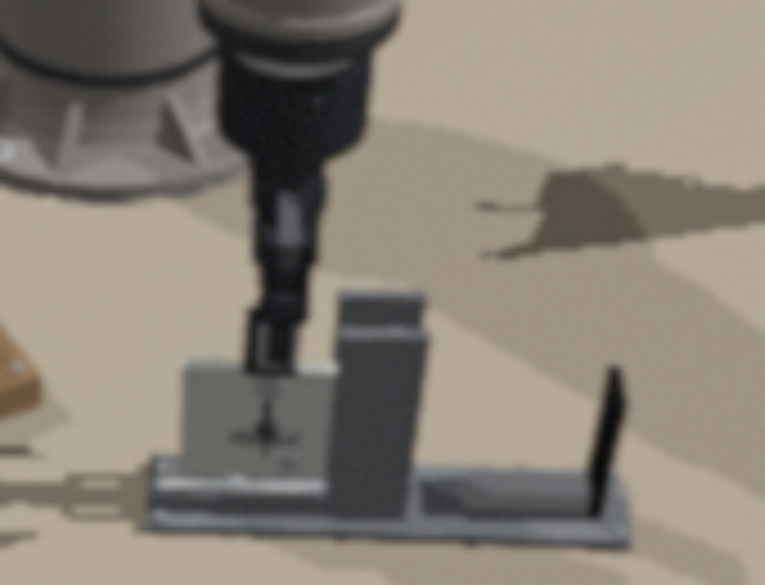

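View pics/wrist7.png

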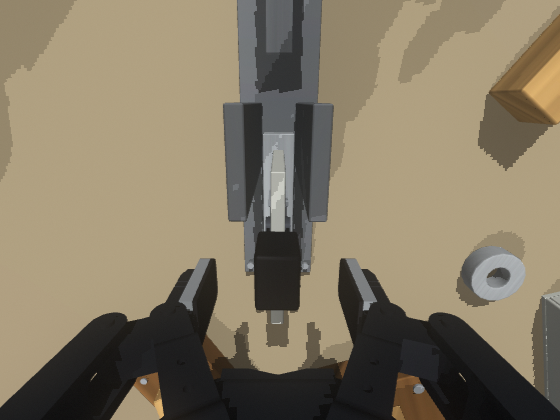

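>>> {"api": "send_rows", "payload": {"rows": [{"x":12,"y":-2,"z":0,"ax":0,"ay":-0.003,"az":0,"gripper":60},{"x":24,"y":-3,"z":0,"ax":0,"ay":-0.003,"az":0,"gripper":60},{"x":31,"y":-3,"z":0,"ax":0,"ay":-0.003,"az":0,"gripper":60},{"x":31,"y":-3,"z":0,"ax":0,"ay":-0.003,"az":0,"gripper":45}]}}

```text
t: 7.7
ee_pos: [0.453, 0.0329, 0.0721]
tcp_rot: [0.06, 0.704, -0.06, 0.706]
ft_force: [-0.3, 0.3, -0.9]
grip_width: 0.58
```

Run:
```python
from h import *
from cell import env,optics
o=env.observe(); print(o["ee_pos"],o["ft_force"],o["grip_width"],"hc",(o["ee_pos"]-H)@hx,(o["ee_pos"]-H)@hy,delta(o,H+hx*.035+[0,0,.07],Rdown(hy)))
r=optics.read_camera("wrist"); cv2.imwrite(f"pics/w8.png",r["image"][:,:,::-1]); P=cloud(r); R=Ro.from_quat(o["tcp_rot"])
for u in (214,222,230,325,333,340):
  print(u,[(v,*(R.inv().apply(P[v,u]-o["ee_pos"])*1000).round(0)) for v in range(255,300,8)])
```

```text
[0.45297286 0.03286382 0.07211659] [-0.34059177  0.28426271 -0.86947588] 0.5795104258609325 hc 0.03473040338950997 -0.0005301497912800895 (array([ 2.1, -0.3,  0.5]), array([0.001, 0.003, 0.   ]))
214 [(255, np.float64(70.0), np.float64(-39.0), np.float64(-53.0)), (263, np.float64(-38.0), np.float64(12.0), np.float64(-29.0)), (271, np.float64(-45.0), np.float64(12.0), np.float64(-28.0)), (279, np.float64(-51.0), np.float64(12.0), np.float64(-27.0)), (287, np.float64(-58.0), np.float64(12.0), np.float64(-25.0)), (295, np.float64(-60.0), np.float64(10.0), np.float64(-25.0))]
222 [(255, np.float64(70.0), np.float64(-39.0), np.float64(-46.0)), (263, np.float64(-39.0), np.float64(13.0), np.float64(-25.0)), (271, np.float64(-42.0), np.float64(10.0), np.float64(-25.0)), (279, np.float64(-42.0), np.float64(6.0), np.float64(-25.0)), (287, np.float64(-45.0), np.float64(4.0), np.float64(-25.0)), (295, np.float64(-45.0), np.float64(0.0), np.float64(-25.0))]
230 [(255, np.float64(70.0), np.float64(-39.0), np.float64(-39.0)), (263, np.float64(70.0), np.float64(-47.0), np.float64(-40.0)), (271, np.f
[... 669 characters left out ...]
.float64(45.0)), (263, np.float64(-37.0), np.float64(12.0), np.float64(25.0)), (271, np.float64(-41.0), np.float64(10.0), np.float64(24.0)), (279, np.float64(-43.0), np.float64(7.0), np.float64(24.0)), (287, np.float64(-45.0), np.float64(4.0), np.float64(24.0)), (295, np.float64(-45.0), np.float64(-0.0), np.float64(24.0))]
340 [(255, np.float64(71.0), np.float64(-39.0), np.float64(51.0)), (263, np.float64(-38.0), np.float64(12.0), np.float64(28.0)), (271, np.float64(-45.0), np.float64(12.0), np.float64(27.0)), (279, np.float64(-51.0), np.float64(12.0), np.float64(25.0)), (287, np.float64(-58.0), np.float64(12.0), np.float64(24.0)), (295, np.float64(-58.0), np.float64(9.0), np.float64(24.0))]
```

View pics/w8.png

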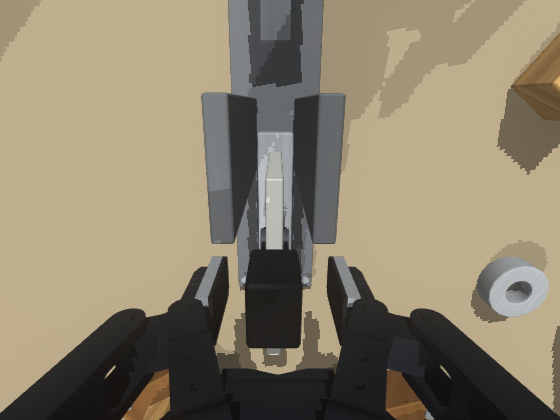

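>>> {"api": "send_rows", "payload": {"rows": [{"x":3,"y":0,"z":0.5,"ax":0,"ay":0.003,"az":0,"gripper":35},{"x":3,"y":0,"z":0.5,"ax":0,"ay":0.003,"az":0,"gripper":15},{"x":3,"y":0,"z":0.5,"ax":0,"ay":0.003,"az":0,"gripper":15},{"x":3,"y":0,"z":0.5,"ax":0,"ay":0.003,"az":0,"gripper":15},{"x":3,"y":0,"z":0.5,"ax":0,"ay":0.003,"az":0,"gripper":15}], "grip_force": 60}}

```text
t: 8.17
ee_pos: [0.4533, 0.0328, 0.0696]
tcp_rot: [0.06, 0.705, -0.06, 0.704]
ft_force: [-3.1, 0.7, 5.3]
grip_width: 0.251
```

>>> {"api": "send_rows", "payload": {"rows": [{"x":0,"y":0,"z":0,"ax":0,"ay":0,"az":0,"gripper":15},{"x":0,"y":0,"z":0,"ax":0,"ay":0,"az":0,"gripper":15},{"x":0,"y":0,"z":0,"ax":0,"ay":0,"az":0,"gripper":15}]}}

```text
t: 8.42
ee_pos: [0.4534, 0.0328, 0.0697]
tcp_rot: [0.06, 0.705, -0.06, 0.705]
ft_force: [-3.3, 1.4, 5.3]
grip_width: 0.25
```

Run:
```python
from h import *
from cell import env,optics
o=env.observe(); print(o["ee_pos"],o["ft_force"],o["ft_torque"],o["grip_width"]*85.4,"hc",(o["ee_pos"]-H)@hx,(o["ee_pos"]-H)@hy,delta(o,H+hx*.035+[0,0,.07],Rdown(hy)))
for n in("wrist","scene"):
    r=optics.read_camera(n); np.savez(n+"9.npz",**r); cv2.imwrite(f"pics/{n}9.png",r["image"][:,:,::-1])
```

```text
[0.45335411 0.03283869 0.0696518 ] [-3.251689    1.39841286  5.32271437] [ 0.31143096  0.99044382 -0.07548957] 21.375476366574294 hc 0.034690354525053986 -0.00015020226716070724 (array([-0.3, -0.3,  0.1]), array([ 0.001, -0.   ,  0.   ]))
```

View pics/wrist9.png

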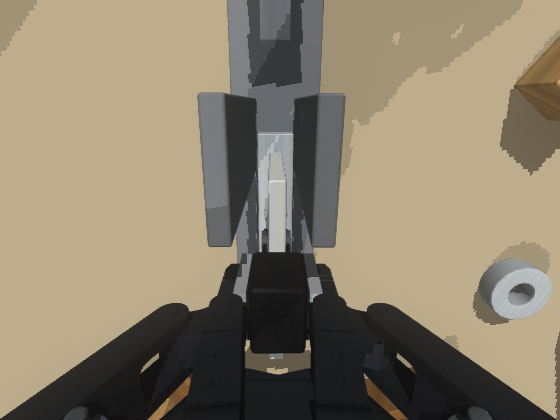

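>>> {"api": "send_rows", "payload": {"rows": [{"x":-10,"y":0,"z":0,"ax":0,"ay":0,"az":0,"gripper":15},{"x":-25,"y":0,"z":0,"ax":0,"ay":0,"az":0,"gripper":15},{"x":-45,"y":0,"z":0,"ax":0,"ay":0,"az":0,"gripper":15},{"x":-70,"y":0,"z":0,"ax":0,"ay":0,"az":0,"gripper":15},{"x":-95,"y":0,"z":0,"ax":0,"ay":0,"az":0,"gripper":15}]}}

```text
t: 8.93
ee_pos: [0.453, 0.0329, 0.1658]
tcp_rot: [0.06, 0.705, -0.06, 0.704]
ft_force: [0.5, -0.9, -2.9]
grip_width: 0.251
```

>>> {"api": "send_rows", "payload": {"rows": [{"x":-25,"y":0,"z":0,"ax":0,"ay":0,"az":0,"gripper":15},{"x":-45,"y":0,"z":0,"ax":0,"ay":0,"az":0,"gripper":15},{"x":-60,"y":0,"z":0,"ax":0,"ay":0,"az":0,"gripper":15},{"x":-65,"y":0,"z":0,"ax":0,"ay":0,"az":0,"gripper":15},{"x":-65,"y":0,"z":0,"ax":0,"ay":0,"az":0,"gripper":15}]}}

```text
t: 9.35
ee_pos: [0.454, 0.0328, 0.2306]
tcp_rot: [0.06, 0.704, -0.06, 0.705]
ft_force: [0.2, 0.3, -3.1]
grip_width: 0.252
```

Run:
```python
from h import *
from cell import env,optics
o=env.observe(); print(o["ee_pos"],o["ft_force"],o["ft_torque"],o["grip_width"]*85.4,o["joint_pos"].round(2))
for n in("wrist","scene"):
    r=optics.read_camera(n); np.savez(n+"10.npz",**r); cv2.imwrite(f"pics/{n}10.png",r["image"][:,:,::-1])
    if n=="scene": cv2.imwrite("pics/s10c.png",cv2.resize(r["image"][60:230,240:400,::-1],None,fx=3.5,fy=3.5,interpolation=cv2.INTER_CUBIC))
```

```text
[0.45397432 0.03277339 0.23060585] [ 0.17720514  0.29414476 -3.08564866] [-0.00925734 -0.04069008  0.03940189] 21.540155014852026 [ 0.4   0.08 -0.64  2.02  0.06  1.05 -0.43]
```

View pics/s10c.png

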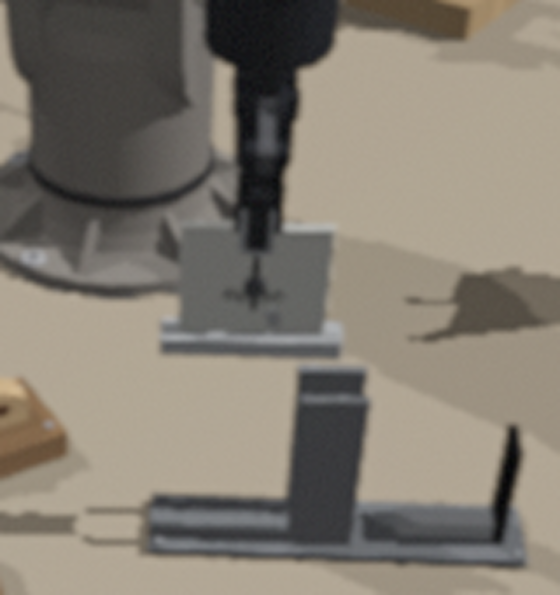

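View pics/wrist10.png

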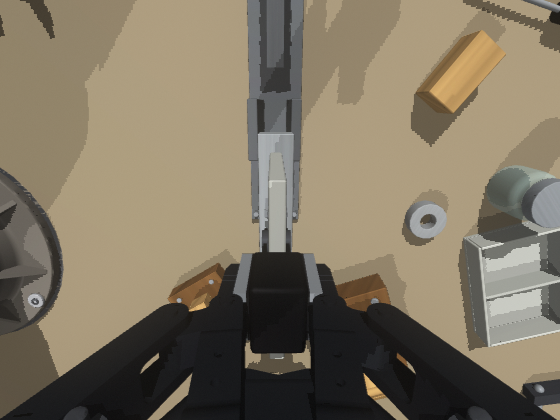

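Run:
```python
from h import *
from cell import env
o=env.observe();R=Ro.from_quat(o["tcp_rot"])
for n in("scene","wrist"):
    r=dict(np.load(n+"10.npz")); P=R.inv().apply((cloud(r).reshape(-1,3)-o["ee_pos"]))*1000
    m=(abs(P[:,1])<90)&(abs(P[:,2])<16)&(P[:,0]>40)&(P[:,0]<75); Q=P[m]
    print(n,m.sum(),"tool x,y,z min/max",Q.min(0).round(1),Q.max(0).round(1))
    e=np.percentile(Q[:,1],[1,99]);print(e, "mid",e.mean())
    m=(abs(P[:,1])<60)&(abs(P[:,2])<8)&(P[:,0]>-28)&(P[:,0]<40); Q=P[m]
    e=np.percentile(Q[:,1],[1,99]);print(" dial",m.sum(),e,"mid",e.mean(),"x",np.percentile(Q[:,0],[1,99]).round(1))
```

```text
scene 501 tool x,y,z min/max [ 40.  -59.8 -11. ] [63.7 60.1 15.5]
[-59.24570829  58.09923186] mid -0.5732382159727827
 dial 1029 [-46.8439294   46.91724982] mid 0.036660210549527505 x [-27.5  39.2]
wrist 2072 tool x,y,z min/max [ 40.4 -23.2 -12.9] [56.1 62.2 11.3]
[-17.39554002  62.0527804 ] mid 22.328620193502115
 dial 661 [ 0.21560773 50.29421082] mid 25.254909271989206 x [-27.   38.6]
```

Run:
```python
from h import *
for n in("scene","top"):
    r=dict(np.load(n+"0.npz")); T=inv(r); print(n,T[:3,3].round(3),"fwd",T[:3,2].round(3))
r=dict(np.load("scene0.npz"))
for p in ([.7,-.1,.5],[.75,-.05,.6],[.65,.0,.5],[.7,-.2,.45]): 
    p=np.array(p); print(p,proj(r,p),(r["world_to_cam"]@np.append(p,1))[2])
```

```text
scene [ 1.248 -0.143  0.763] fwd [-0.712  0.087 -0.697]
top [ 0.308 -0.03   1.334] fwd [ 0.194  0.005 -0.981]
[ 0.7 -0.1  0.5] [259.50536536  74.15565917] 0.5773830555917174
[ 0.75 -0.05  0.6 ] [305.86727225   6.44049117] 0.47641209150848574
[0.65 0.   0.5 ] [324.96711218  54.7714074 ] 0.6216243959974664
[ 0.7  -0.2   0.45] [189.82816196 111.84088022] 0.6035830880197324
```

>>> {"api": "send_rows", "payload": {"rows": [{"x":-190,"y":-64,"z":413,"ax":0,"ay":0,"az":0,"gripper":15},{"x":-190,"y":-64,"z":413,"ax":0,"ay":0,"az":0,"gripper":15},{"x":-190,"y":-64,"z":413,"ax":0,"ay":0,"az":0,"gripper":15},{"x":-190,"y":-64,"z":413,"ax":0,"ay":0,"az":0,"gripper":15},{"x":-190,"y":-64,"z":413,"ax":0,"ay":0,"az":0,"gripper":15}]}}

```text
t: 9.87
ee_pos: [0.6343, -0.0286, 0.3143]
tcp_rot: [0.06, 0.705, -0.06, 0.704]
ft_force: [-0.2, 0.3, -2.6]
grip_width: 0.247
```

Run:
```python
from h import *
from cell import env
o=env.observe(); print(o["ee_pos"],o["ft_force"],o["joint_pos"].round(2),delta(o,[.85,-.1,.42],Rdown(hy)))
```

```text
[ 0.63433691 -0.02862206  0.31433976] [-0.22295227  0.32533094 -2.60402538] [ 0.38  0.34 -0.57  1.54  0.19  1.32 -0.38] (array([-106.2,  -33.8,  224.4]), array([ 0.   , -0.002,  0.   ]))
```

>>> {"api": "send_rows", "payload": {"rows": [{"x":-106,"y":-34,"z":224,"ax":0,"ay":0,"az":0,"gripper":15},{"x":-106,"y":-34,"z":224,"ax":0,"ay":0,"az":0,"gripper":15},{"x":-106,"y":-34,"z":224,"ax":0,"ay":0,"az":0,"gripper":15},{"x":-106,"y":-34,"z":224,"ax":0,"ay":0,"az":0,"gripper":15},{"x":-106,"y":-34,"z":224,"ax":0,"ay":0,"az":0,"gripper":15}]}}

```text
t: 10.28
ee_pos: [0.8074, -0.0859, 0.3988]
tcp_rot: [0.06, 0.705, -0.06, 0.704]
ft_force: [0.2, -0.9, -1.6]
grip_width: 0.253
```

>>> {"api": "send_rows", "payload": {"rows": [{"x":-12,"y":-4,"z":26,"ax":0,"ay":0,"az":0,"gripper":15},{"x":-12,"y":-4,"z":26,"ax":0,"ay":0,"az":0,"gripper":15},{"x":-12,"y":-4,"z":26,"ax":0,"ay":0,"az":0,"gripper":15},{"x":-12,"y":-4,"z":26,"ax":0,"ay":0,"az":0,"gripper":15},{"x":-12,"y":-4,"z":26,"ax":0,"ay":0,"az":0,"gripper":15}]}}

```text
t: 10.7
ee_pos: [0.83, -0.0926, 0.4115]
tcp_rot: [0.06, 0.705, -0.06, 0.704]
ft_force: [-0.4, -0.2, -3.2]
grip_width: 0.25
```

Run:
```python
from h import *
from cell import env,optics
ims=[]
for i in range(6):
    r=optics.read_camera("scene"); ims.append(r["image"].astype(float))
o=env.observe(); print(o["ee_pos"],o["t"],o["joint_pos"].round(2),delta(o,[.85,-.1,.42],Rdown(hy)))
r["image"]=np.mean(ims,0).astype(np.uint8); np.savez("scene11.npz",ee=o["ee_pos"],q=o["tcp_rot"],**r)
c=proj(r,o["ee_pos"]).astype(int); print(c)
x0,y0=c[0]-60,c[1]-60
cv2.imwrite("pics/s11.png",cv2.resize(r["image"][y0:y0+130,x0:x0+130,::-1],None,fx=4.5,fy=4.5,interpolation=cv2.INTER_CUBIC)); print(x0,y0)
```

```text
[ 0.83042349 -0.09327659  0.41303833] 11.0 [ 0.23  0.7  -0.49  0.77  0.31  1.73 -0.27] (array([-6.9, -3.3, 20.4]), array([ 0.001,  0.001, -0.   ]))
[276 185]
216 125
```

View pics/s11.png

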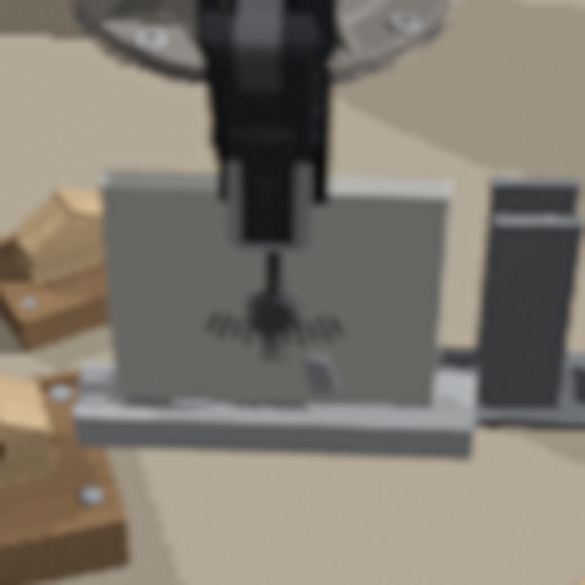

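Run:
```python
from h import *
r=dict(np.load("scene11.npz")); o=dict(tcp_rot=r["q"],ee_pos=r["ee"])
R=Ro.from_quat(o["tcp_rot"]); M=R.as_matrix(); ex=-M[:,1]; ey=M[:,2]; ez=-M[:,0]
foot=o["ee_pos"]-ez*.062; print(ex,ey,ez)
T=inv(r)
# warp dial plane (gauge y=+5mm) to metric image: 8 px/mm, x -40..40 , z 12..96
for yo in (4,6,):
    W=np.zeros((84*8,80*8,2),np.float32)
    xs=np.arange(-40,40,1/8); zs=np.arange(96,12,-1/8)
    X,Z=np.meshgrid(xs,zs); P=foot+ (X[...,None]*ex+yo*ey+Z[...,None]*ez)/1000
    q=np.concatenate([P,np.ones(P.shape[:2]+(1,))],-1)@r["world_to_cam"].T; q=q[...,:3]@r["K"].T; uv=(q[...,:2]/q[...,2:]).astype(np.float32)
    im=cv2.remap(r["image"],uv[...,0],uv[...,1],cv2.INTER_CUBIC)
    g=cv2.cvtColor(im,cv2.COLOR_RGB2GRAY); g=np.clip((g.astype(float)-30)*2.2,0,255).astype(np.uint8)
    im2=cv2.cvtColor(g,cv2.COLOR_GRAY2BGR)
    for a in (0,.18,.24,.30):
        p=lambda rr:(int((40-rr*np.sin(a))*8),int((96-(84-rr*np.cos(a)))*8))
        cv2.line(im2,p(46),p(54),(0,0,255),1)
    im2=im2[:, ::1]
    cv2.imwrite(f"pics/d{yo}.png",im2[:600])
```

```text
[-1.68954132e-01 -9.85623915e-01 -1.63007219e-05] [ 9.85623744e-01 -1.68954113e-01  5.85646289e-04] [-5.79981062e-04  8.28809821e-05  9.99999828e-01]
```

View pics/d6.png

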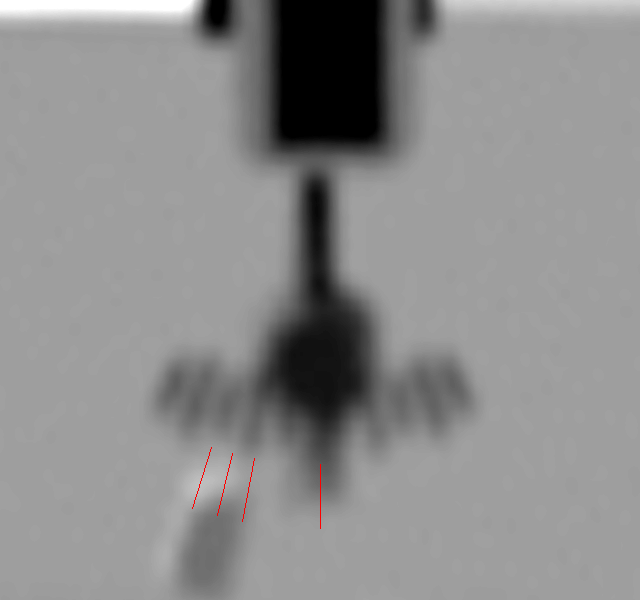

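Run:
```python
from h import *
r=dict(np.load("scene11.npz"))
im=r["image"][185:222,255:305,::-1]
im=np.clip((im.astype(float)-40)*2,0,255).astype(np.uint8)
cv2.imwrite("pics/raw11.png",cv2.resize(im,None,fx=14,fy=14,interpolation=cv2.INTER_NEAREST))
g=r["image"].mean(-1); print(g[196:216,278:296].round().astype(int))
```

```text
[[ 39  42  49  57  72  84  88  88  83  78  82  80  78  88  99 101 102 101]
 [ 40  47  56  59  67  78  80  81  82  76  77  78  73  82  94 101 101 101]
 [ 50  54  65  69  70  79  79  75  80  78  74  79  79  79  90  99 101 102]
 [ 64  65  74  79  75  80  82  77  81  81  75  81  87  87  92  99 102 102]
 [ 73  73  81  86  78  81  87  84  87  89  84  84  92  95  98 100 101 101]
 [ 79  82  89  92  85  84  92  94  97  97  93  93  98 101 101 101 101 102]
 [ 83  91  96  98  95  94  99 104 103 103 101 100 101 102 102 102 101 101]
 [ 88  92  99 101 100 101 105 109 111 110 109 105 102 101 101 102 101 102]
 [ 90  93  98 101 101 100 104 109 113 116 116 110 103 101 102 101 101 101]
 [ 94  95  99 101  99  95  94  95  99 107 112 109 104 101 101 101 102 101]
 [ 99  98 100 102  99  93  88  85  86  90  98 106 106 103 101 101 101 102]
 [101 102 102 101 100  95  87  82  81  82  90 103 106 103 101 102 101 102]
 [102 101 101 101 100  96  88  82  82  81  86  97 105 105 102 101 101 101]
 [101 101 102 102 101  97  91  84  81  81  82  91 105 108 103 102 101 101]
 [102 101 102 102 102  99  93  86  82  81  82  90 102 106 103 101 101 101]
 [101 101 101 102 102 100  95  89  85  83  85  90  99 103 102 101 101 101]
 [101 101 101 101 101 101  98  94  91  91  93  95  99 100 101 100 101 100]
 [ 97  97  98  98  99 100 102 102 101  99  99 100 101 101 102 102 101 102]
 [ 94  93  94  95  97 104 115 122 122 119 118 119 119 120 119 119 119 119]
 [113 112 110 110 112 119 133 145 148 146 145 146 147 147 147 147 146 145]]
```

View pics/raw11.png

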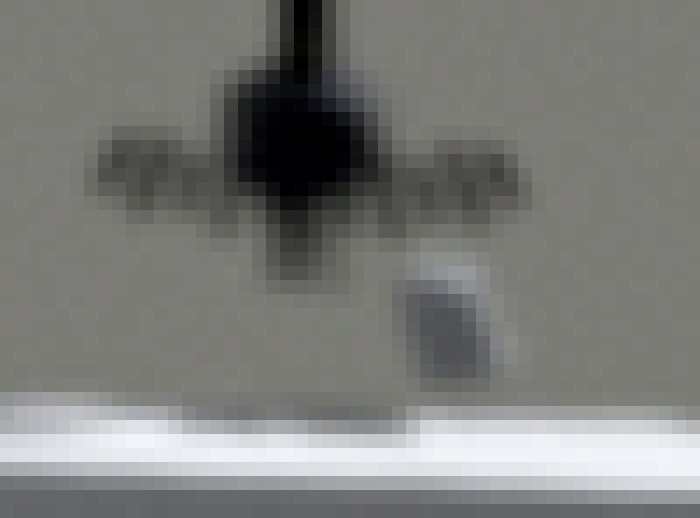

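```bash
cat > clip.py <<'E'
from h import *
def frame(q):
    M=Ro.from_quat(q).as_matrix(); return -M[:,1],M[:,2],-M[:,0]
def onplane(r,uv,foot,ex,ey,ez,yo):
    T=inv(r); d=T[:3,:3]@np.linalg.inv(r["K"])@np.array([uv[0],uv[1],1.]); c=T[:3,3]
    p0=foot+ey*yo/1000; t=((p0-c)@ey)/(d@ey); p=c+d*t-foot; return np.array([p@ex,p@ey,p@ez])*1000
E
python3 - <<'E'
from clip import *
r=dict(np.load("scene11.npz")); ex,ey,ez=frame(r["q"]); foot=r["ee"]-ez*.062
g=r["image"].mean(-1)
def cen(row,c0,c1,thr=97):
    w=np.clip(thr-g[row,c0:c1],0,None); return (w*np.arange(c0,c1)).sum()/w.sum()
for yo in (4,6,8,10):
    rod=[onplane(r,(cen(v,270,284),v),foot,ex,ey,ez,yo) for v in (181,182,183,184,200,201,202,203,204)]
    print(yo,"rod x,z",[(p[0].round(2),p[2].round(1)) for p in rod])
    x0=np.mean([p[0] for p in rod])
    cl=[onplane(r,(cen(v,281,293),v),foot,ex,ey,ez,yo) for v in range(206,212)]
    print("  clip",[(p[0].round(2),p[2].round(1),round(np.arctan2(x0-p[0],84-p[2]),4)) for p in cl])
# dial plate side edges for x centre
for v in (180,190,200): print(v,g[v,236:246].round(),g[v,308:320].round())
E
```

```text
4 rod x,z [(np.float64(-0.48), np.float64(72.0)), (np.float64(-0.45), np.float64(70.4)), (np.float64(-0.43), np.float64(68.8)), (np.float64(-0.46), np.float64(67.1)), (np.float64(-0.7), np.float64(40.2)), (np.float64(-0.89), np.float64(38.4)), (np.float64(-0.38), np.float64(36.7)), (np.float64(0.12), np.float64(34.9)), (np.float64(0.01), np.float64(33.1))]
  clip [(np.float64(-12.1), np.float64(30.1), np.float64(0.2136)), (np.float64(-12.98), np.float64(28.3), np.float64(0.2222)), (np.float64(-13.28), np.float64(26.6), np.float64(0.2204)), (np.float64(-13.97), np.float64(24.8), np.float64(0.2251)), (np.float64(-14.27), np.float64(23.0), np.float64(0.2234)), (np.float64(-14.43), np.float64(21.2), np.float64(0.2196))]
6 rod x,z [(np.float64(-0.58), np.float64(73.6)), (np.float64(-0.55), np.float64(72.0)), (np.float64(-0.53), np.float64(70.4)), (np.float64(-0.56), np.float64(68.8)), (np.float64(-0.8), np.float64(42.0)), (np.float64(-0.99), np.float64(40.2)), (np.float64(-0.48), np.float64(38.5)), (np.float64(0.01), np.float64(36.7)), (np.float64(-0.09), np.float64(34.9))]
  clip [(np.fl
[... 1457 characters left out ...]
4(-12.24), np.float64(35.6), np.float64(0.2338)), (np.float64(-13.1), np.float64(33.9), np.float64(0.2423)), (np.float64(-13.4), np.float64(32.1), np.float64(0.2397)), (np.float64(-14.07), np.float64(30.4), np.float64(0.2442)), (np.float64(-14.37), np.float64(28.6), np.float64(0.2417)), (np.float64(-14.53), np.float64(26.8), np.float64(0.237))]
180 [119. 120. 117. 110. 103. 101. 101. 101. 101. 101.] [101. 102. 101. 101. 101. 102. 122. 151. 165. 167. 167. 166.]
190 [103. 101. 100. 100. 100. 101. 101. 101. 102. 101.] [101. 101. 101. 100. 101. 120. 149. 165. 167. 167. 166. 167.]
200 [145. 146. 145. 143. 131. 114. 103. 101. 101. 102.] [101. 101. 101. 101. 117. 143. 160. 164. 165. 167. 168. 168.]
```

The rectified view shows the clip at about 0.23 rad. To refine this, I'll tilt the gauge by 0.23 in the air here and compare the pointer with the clip directly at close range.

>>> {"api": "send_rows", "payload": {"rows": [{"x":0,"y":0,"z":0,"ax":0,"ay":0,"az":-0.05,"gripper":15},{"x":0,"y":0,"z":0,"ax":0,"ay":0,"az":-0.1,"gripper":15},{"x":0,"y":0,"z":0,"ax":0,"ay":0,"az":-0.15,"gripper":15},{"x":0,"y":0,"z":0,"ax":0,"ay":0,"az":-0.2,"gripper":15},{"x":0,"y":0,"z":0,"ax":0,"ay":0,"az":-0.23,"gripper":15}]}}

```text
t: 11.42
ee_pos: [0.8307, -0.092, 0.4126]
tcp_rot: [-0.023, 0.707, -0.141, 0.693]
ft_force: [-0.3, 0.3, -3.4]
grip_width: 0.248
```

>>> {"api": "send_rows", "payload": {"rows": [{"x":0,"y":0,"z":0,"ax":0,"ay":0,"az":0,"gripper":15},{"x":0,"y":0,"z":0,"ax":0,"ay":0,"az":0,"gripper":15},{"x":0,"y":0,"z":0,"ax":0,"ay":0,"az":0,"gripper":15},{"x":0,"y":0,"z":0,"ax":0,"ay":0,"az":0,"gripper":15},{"x":0,"y":0,"z":0,"ax":0,"ay":0,"az":0,"gripper":15}]}}

```text
t: 11.83
ee_pos: [0.8307, -0.0943, 0.4128]
tcp_rot: [-0.021, 0.707, -0.141, 0.693]
ft_force: [0.2, 0.2, -2.6]
grip_width: 0.251
```

>>> {"api": "send_rows", "payload": {"rows": [{"x":0,"y":0,"z":0,"ax":0,"ay":0,"az":0,"gripper":15},{"x":0,"y":0,"z":0,"ax":0,"ay":0,"az":0,"gripper":15},{"x":0,"y":0,"z":0,"ax":0,"ay":0,"az":0,"gripper":15},{"x":0,"y":0,"z":0,"ax":0,"ay":0,"az":0,"gripper":15},{"x":0,"y":0,"z":0,"ax":0,"ay":0,"az":0,"gripper":15}]}}

```text
t: 12.25
ee_pos: [0.8308, -0.0932, 0.4125]
tcp_rot: [-0.021, 0.707, -0.14, 0.693]
ft_force: [-0.5, 0.1, -2.8]
grip_width: 0.251
```

>>> {"api": "send_rows", "payload": {"rows": [{"x":0,"y":0,"z":0,"ax":0,"ay":0,"az":0,"gripper":15},{"x":0,"y":0,"z":0,"ax":0,"ay":0,"az":0,"gripper":15},{"x":0,"y":0,"z":0,"ax":0,"ay":0,"az":0,"gripper":15},{"x":0,"y":0,"z":0,"ax":0,"ay":0,"az":0,"gripper":15},{"x":0,"y":0,"z":0,"ax":0,"ay":0,"az":0,"gripper":15}]}}

```text
t: 12.67
ee_pos: [0.8308, -0.0932, 0.4125]
tcp_rot: [-0.021, 0.707, -0.14, 0.693]
ft_force: [0.7, 0.1, -3.3]
grip_width: 0.254
```

>>> {"api": "send_rows", "payload": {"rows": [{"x":0,"y":0,"z":0,"ax":0,"ay":0,"az":0,"gripper":15},{"x":0,"y":0,"z":0,"ax":0,"ay":0,"az":0,"gripper":15},{"x":0,"y":0,"z":0,"ax":0,"ay":0,"az":0,"gripper":15},{"x":0,"y":0,"z":0,"ax":0,"ay":0,"az":0,"gripper":15},{"x":0,"y":0,"z":0,"ax":0,"ay":0,"az":0,"gripper":15}]}}

```text
t: 13.08
ee_pos: [0.8308, -0.0932, 0.4125]
tcp_rot: [-0.021, 0.707, -0.14, 0.693]
ft_force: [0.6, 0.2, -2.1]
grip_width: 0.252
```

Run:
```python
from clip import *
from cell import env,optics
ims=[]
for i in range(8):
    r=optics.read_camera("scene"); ims.append(r["image"].astype(float))
o=env.observe(); print(o["ee_pos"],o["t"],o["joint_pos"].round(2))
print("frame sd",np.std([i[180:220,250:310].mean(-1) for i in ims],0).max())
r["image"]=np.mean(ims,0).astype(np.uint8); np.savez("scene12.npz",ee=o["ee_pos"],q=o["tcp_rot"],**r)
ex,ey,ez=frame(o["tcp_rot"]); print("tilt",np.arcsin(ex[2])); foot=o["ee_pos"]-ez*.062
g=r["image"].mean(-1)
xs=np.arange(-40,40,1/8); zs=np.arange(96,12,-1/8)
X,Z=np.meshgrid(xs,zs); P=foot+(X[...,None]*ex+7*ey+Z[...,None]*ez)/1000
q=np.concatenate([P,np.ones(P.shape[:2]+(1,))],-1)@r["world_to_cam"].T; q=q[...,:3]@r["K"].T; uv=(q[...,:2]/q[...,2:]).astype(np.float32)
im=cv2.remap(g.astype(np.float32),uv[...,0],uv[...,1],cv2.INTER_CUBIC)
im=np.clip((im-30)*2.2,0,255).astype(np.uint8)[80:]
cv2.imwrite("pics/d12.png",im)
c=proj(r,foot+ez*.034).astype(int);print(c)
cv2.imwrite("pics/raw12.png",cv2.resize(np.clip((r["image"][c[1]-30:c[1]+15,c[0]-30:c[0]+30,::-1].astype(float)-40)*2,0,255).astype(np.uint8),None,fx=12,fy=12,interpolation=cv2.INTER_NEAREST))
```

```text
[ 0.83079306 -0.09317165  0.41252528] 13.4833 [ 0.1   0.71 -0.4   0.76  0.48  1.78 -0.31]
frame sd 4.412537377871273
tilt 0.2298243223028056
[271 201]
```

View pics/d12.png

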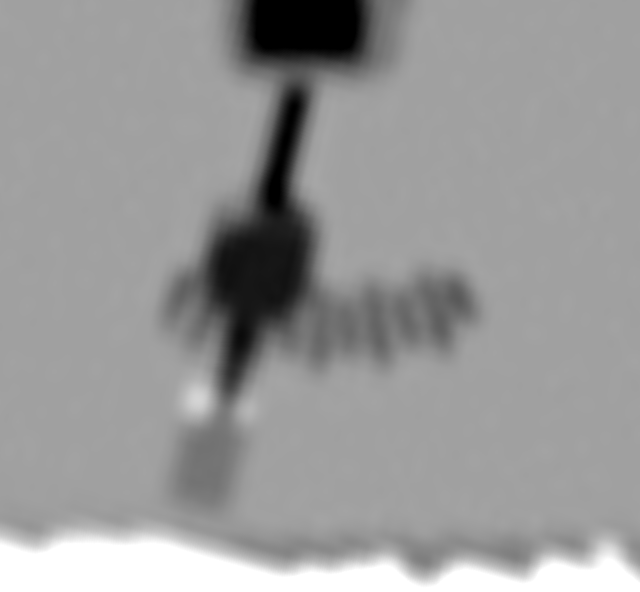

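View pics/raw12.png

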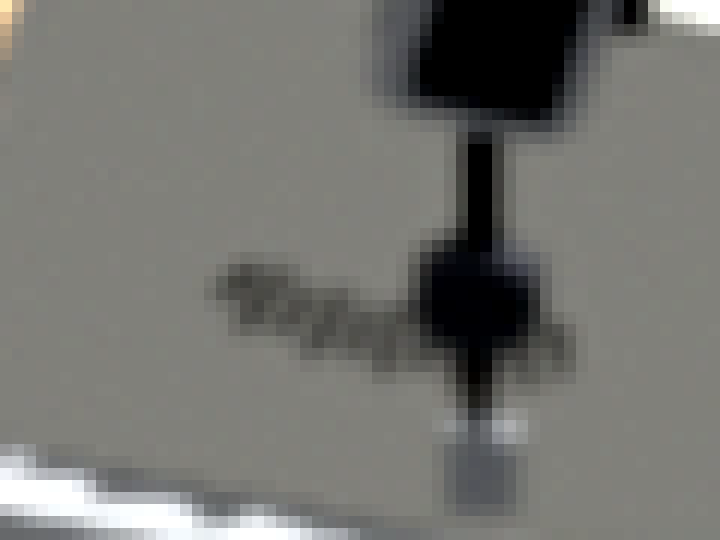

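Run:
```python
from clip import *
r=dict(np.load("scene12.npz")); ex,ey,ez=frame(r["q"]); foot=r["ee"]-ez*.062
g=r["image"].mean(-1)
for v in list(range(181,191))+list(range(199,214)): print(v,g[v,274:290].round().astype(int))
def cen(v,c0,c1,thr=97):
    w=np.clip(thr-g[v,c0:c1],0,None); return (w*np.arange(c0,c1)).sum()/w.sum()
gl=foot
for yo in (7,):
    # in plumb axes: world up
    ez0=np.array([0,0,1.]); ex0=np.cross(ey,ez0)
    pts=lambda rows,c0,c1:[(v,onplane(r,(cen(v,c0,c1),v),foot,ex0,ey,ez0,yo)[[0,2]].round(2).tolist()) for v in rows]
    print("rod",pts(range(183,190),276,286)); print("tip",pts(range(200,206),277,285)); print("clip",pts(range(209,213),275,288))
```

```text
181 [102 100  99  97  93  82  71  69  72  75  74  71  72  81  91  98]
182 [103 104 103 103  97  78  56  55  72  86  90  90  90  94  98 101]
183 [103 103 104 104  98  73  39  40  69  92  99 101 100 101 103 103]
184 [103 103 104 104  97  73  37  37  70  94 103 104 104 104 103 103]
185 [103 103 104 105  98  74  37  38  70  93 103 103 104 103 103 103]
186 [103 103 104 104  98  74  37  36  71  94 103 104 104 103 103 103]
187 [103 103 104 104  98  74  38  37  70  94 103 104 104 103 103 104]
188 [103 103 104 105  98  74  37  37  71  94 103 104 103 103 103 103]
189 [103 104 105 103  95  69  35  34  68  93 103 104 104 103 103 103]
190 [104 103  99  93  81  57  28  33  64  90 100 103 103 103 104 103]
199 [ 83  81  67  57  51  44  40  41  47  51  60  75  77  75  88 100]
200 [ 85  81  75  74  66  51  39  43  60  69  70  82  84  78  87 100]
201 [ 90  87  86  88  75  53  36  43  69  81  77  83  90  85  90 100]
202 [ 99  99  99  97  82  60  41  50  77  90  84  86  93  94  96 102]
203 [103 104 104 101  91  70  49  58  85  97  95  95  99 101 102 103]
204 [104 104 104 103  98  79  55  64  90 103 103 1
[... 370 characters left out ...]
210 [103 103 103  99  91  84  83  83  83  89  97 102 103 103 104 103]
211 [104 103 102  99  91  84  83  83  84  89  97 102 103 104 103 103]
212 [103 103 103  99  91  85  84  83  84  90  97 102 104 103 103 103]
213 [103 103 102 100  95  90  89  90  90  93  99 102 103 103 103 103]
rod [(183, [-19.93, 70.62]), (184, [-19.89, 69.01]), (185, [-19.92, 67.39]), (186, [-19.92, 65.77]), (187, [-19.93, 64.14]), (188, [-19.93, 62.5]), (189, [-19.91, 60.85])]
tip [(200, [-19.94, 42.27]), (201, [-19.94, 40.54]), (202, [-19.94, 38.8]), (203, [-19.67, 37.04]), (204, [-19.74, 35.29]), (205, [-19.65, 33.52])]
clip [(209, [-20.18, 26.41]), (210, [-20.2, 24.61]), (211, [-20.17, 22.79]), (212, [-20.21, 20.98])]
```

Clip reads ≈0.235 rad: at 0.230 tilt the pointer column is 280.3 and the clip 280.6. Next: back to level, turn to the stud's heading and move above the crest.

```bash
cat >> h.py <<'E'
CR=np.array([.5266,-.2383,.103]);sy=np.array([.9877,.1564,0]);sx=np.array([.1564,-.9877,0])
E
python3 - <<'E'
from h import *
from cell import env
o=env.observe(); print(delta(o,CR+[0,0,.062+.08],Rdown(sy)))
E
```

```text
(array([ 207.4, -151.2, -275.3]), array([-0.325, -0.037,  0.228]))
```

>>> {"api": "send_rows", "payload": {"rows": [{"x":207,"y":-151,"z":-275,"ax":-0.325,"ay":-0.037,"az":0.228,"gripper":15},{"x":207,"y":-151,"z":-275,"ax":-0.325,"ay":-0.037,"az":0.228,"gripper":15},{"x":207,"y":-151,"z":-275,"ax":-0.325,"ay":-0.037,"az":0.228,"gripper":15},{"x":207,"y":-151,"z":-275,"ax":-0.325,"ay":-0.037,"az":0.228,"gripper":15},{"x":207,"y":-151,"z":-275,"ax":-0.325,"ay":-0.037,"az":0.228,"gripper":15}]}}

```text
t: 13.9
ee_pos: [0.6724, -0.1721, 0.3254]
tcp_rot: [-0.055, 0.705, 0.056, 0.705]
ft_force: [1.4, -1.1, -2.5]
grip_width: 0.251
```

Run:
```python
from h import *
from cell import env
o=env.observe(); print(o["joint_pos"].round(2),delta(o,CR+[0,0,.062+.08],Rdown(sy)))
```

```text
[ 0.56  0.44 -0.58  1.38  0.24  1.39  0.13] (array([  80.3,  -42.9, -154.3]), array([-0.001,  0.   , -0.002]))
```

>>> {"api": "send_rows", "payload": {"rows": [{"x":80,"y":-43,"z":-154,"ax":0,"ay":0,"az":-0.002,"gripper":15},{"x":80,"y":-43,"z":-154,"ax":0,"ay":0,"az":-0.002,"gripper":15},{"x":80,"y":-43,"z":-154,"ax":0,"ay":0,"az":-0.002,"gripper":15},{"x":80,"y":-43,"z":-154,"ax":0,"ay":0,"az":-0.002,"gripper":15},{"x":80,"y":-43,"z":-154,"ax":0,"ay":0,"az":-0.002,"gripper":15}]}}

```text
t: 14.32
ee_pos: [0.5233, -0.2383, 0.244]
tcp_rot: [-0.055, 0.707, 0.053, 0.703]
ft_force: [1.8, 0.3, -2.9]
grip_width: 0.254
```

>>> {"api": "send_rows", "payload": {"rows": [{"x":0,"y":0,"z":0,"ax":0,"ay":0,"az":0,"gripper":15},{"x":0,"y":0,"z":0,"ax":0,"ay":0,"az":0,"gripper":15}]}}

```text
t: 14.48
ee_pos: [0.529, -0.2357, 0.2469]
tcp_rot: [-0.056, 0.705, 0.054, 0.705]
ft_force: [-0.2, 0.7, -2.0]
grip_width: 0.25
```

Run:
```python
from h import *
from cell import env,optics
r=optics.read_camera("scene"); r2=optics.read_camera("wrist"); r3=optics.read_camera("top")
o=env.observe(); print(o["ee_pos"],o["joint_pos"].round(2),o["ft_force"],delta(o,CR+[0,0,.062+.08],Rdown(sy)))
np.savez("scene13.npz",ee=o["ee_pos"],q=o["tcp_rot"],**r)
cv2.imwrite("pics/s13.png",cv2.resize(r["image"][120:270,130:290,::-1],None,fx=4,fy=4,interpolation=cv2.INTER_CUBIC))
cv2.imwrite("pics/w13.png",r2["image"][:,:,::-1]);np.savez("wrist13.npz",**r2)
R=Ro.from_quat(o["tcp_rot"])
P=R.inv().apply(cloud(r).reshape(-1,3)-o["ee_pos"])*1000
m=(abs(P[:,1])<90)&(abs(P[:,2])<18)&(P[:,0]>42)&(P[:,0]<70); Q=P[m]; print("base",m.sum(),np.percentile(Q,[1,99],axis=0).round(1))
m=(abs(P[:,1])<60)&(abs(P[:,2])<8)&(P[:,0]>-28)&(P[:,0]<40);e=np.percentile(P[m][:,1],[1,99]);print("dial",e)
# crest in tool frame from scene: profile along stud
W=cloud(r).reshape(-1,3); s=(W-CR)@np.stack([sx,sy,[0,0,1]],1)*1000
m=(abs(s[:,1])<17)&(abs(s[:,0])<60)&(s[:,2]<5)&(s[:,2]>-35)
for a in range(-44,45,6):
    k=m&(s[:,0]>a)&(s[:,0]<=a+6)
    if k.sum()>2: print(a+3,k.sum(),np.percentile(s[k,2],[50,90]).round(1),end="; ")
```

```text
[ 0.53057131 -0.23438413  0.24706765] [ 0.78  0.29 -0.58  1.75  0.17  1.15  0.31] [-0.14665703  0.70757074 -2.45318498] (array([ 2.1, -3.2, -4.5]), array([0.001, 0.001, 0.002]))
base 594 [[ 42.2 -60.1 -12. ]
 [ 62.5  57.   11.9]]
dial [-48.3379307  45.6008965]
-41 30 [-21.5 -20.3]; -35 34 [-16.7 -15.2]; -29 37 [-16.3 -14.6]; -23 37 [-13.3 -11.7]; -17 43 [-10.8  -8.5]; -11 40 [-8.5 -5.1]; -5 46 [-5.7 -1.5]; 1 46 [-1.7  0.5]; 7 46 [-7.4 -2.2]; 13 45 [-10.3  -7.7]; 19 41 [-14.  -11.2]; 25 37 [-16.9 -14.9]; 31 35 [-20.8 -18.3]; 37 34 [-24.  -21.3]; 43 29 [-28.1 -25.6];
```

View pics/s13.png

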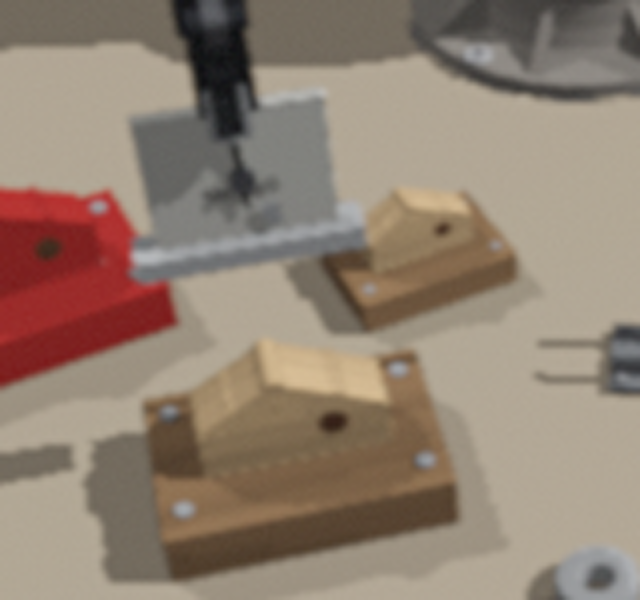

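View pics/w13.png

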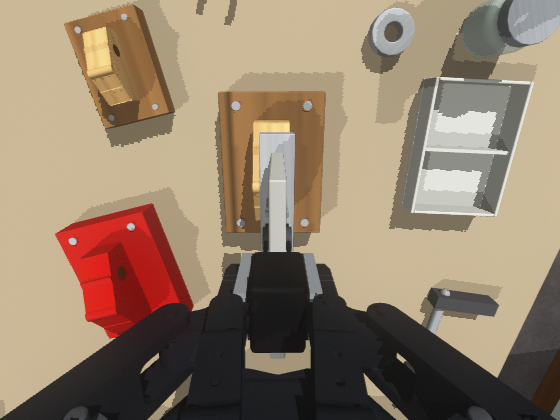

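>>> {"api": "send_rows", "payload": {"rows": [{"x":20,"y":-3,"z":-4.5,"ax":0,"ay":0.001,"az":0.002,"gripper":15},{"x":40,"y":-3,"z":-4.5,"ax":0,"ay":0.001,"az":0.002,"gripper":15},{"x":55,"y":-3,"z":-4.5,"ax":0,"ay":0.001,"az":0.002,"gripper":15},{"x":62,"y":-3,"z":-4.5,"ax":0,"ay":0.001,"az":0.002,"gripper":15},{"x":62,"y":-3,"z":-4.5,"ax":0,"ay":0.001,"az":0.002,"gripper":15}]}}

```text
t: 15.05
ee_pos: [0.5254, -0.238, 0.1832]
tcp_rot: [-0.055, 0.706, 0.056, 0.704]
ft_force: [-0.0, -0.0, -3.3]
grip_width: 0.249
```

>>> {"api": "send_rows", "payload": {"rows": [{"x":0,"y":0,"z":0,"ax":0,"ay":0,"az":0,"gripper":15},{"x":0,"y":0,"z":0,"ax":0,"ay":0,"az":0,"gripper":15},{"x":0,"y":0,"z":0,"ax":0,"ay":0,"az":0,"gripper":15}]}}

```text
t: 15.3
ee_pos: [0.526, -0.2389, 0.1855]
tcp_rot: [-0.056, 0.705, 0.055, 0.705]
ft_force: [0.0, 0.8, -2.6]
grip_width: 0.252
```

```bash
cat > chk.py <<'E'
from h import *
from cell import env,optics
import sys
n=sys.argv[1]
o=env.observe(); ims=[]
for i in range(3):
    r=optics.read_camera("scene"); ims.append(r["image"].astype(float))
o2=env.observe(); print(o["ee_pos"].round(4),o2["ee_pos"].round(4),o2["ft_force"].round(1),o2["ft_torque"].round(2),round(o2["grip_width"]*85.4,1),"t",round(o2["t"],2))
print("delta to 2mm above crest",delta(o2,CR+[0,0,.062+.002],Rdown(sy)), "tilt",np.arcsin(-Ro.from_quat(o2["tcp_rot"]).as_matrix()[2,1]).round(4))
r["image"]=np.mean(ims,0).astype(np.uint8)
np.savez(f"scene{n}.npz",ee=o2["ee_pos"],q=o2["tcp_rot"],**r)
cv2.imwrite(f"pics/s{n}.png",cv2.resize(r["image"][130:265,140:260,::-1],None,fx=4.4,fy=4.4,interpolation=cv2.INTER_CUBIC))
R=Ro.from_quat(o2["tcp_rot"])
P=R.inv().apply(cloud(r).reshape(-1,3)-o2["ee_pos"])*1000
m=(abs(P[:,1])<90)&(P[:,2]>-18)&(P[:,2]<18)&(P[:,0]>48)&(P[:,0]<61); Q=P[m]; print("base",m.sum(),np.percentile(Q,[1,99],axis=0).round(1).tolist())
m=(abs(P[:,1])<60)&(abs(P[:,2])<8)&(P[:,0]>-28)&(P[:,0]<40);e=np.percentile(P[m][:,1],[1,99]);print("dial",e,e.mean())
E
python3 chk.py 14
```

```text
[ 0.526  -0.2389  0.1855] [ 0.5256 -0.239   0.185 ] [-0.1  0.  -2.6] [ 0.03 -0.02 -0.  ] 21.5 t 15.45
delta to 2mm above crest (array([18. ,  0.5,  1.1]), array([-0.   , -0.001,  0.   ])) tilt 0.0003
base 332 [[48.0, -59.4, -10.5], [60.6, 57.4, 14.1]]
dial [-47.26578156  46.82456998] -0.22060579003392178
```

View pics/s14.png

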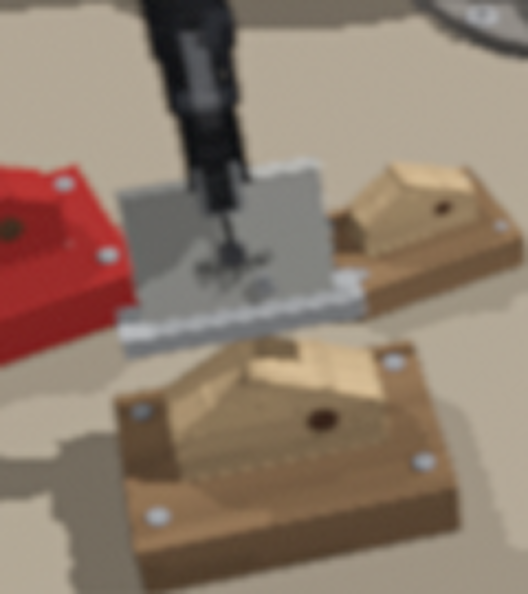

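>>> {"api": "send_rows", "payload": {"rows": [{"x":5,"y":0,"z":1,"ax":0,"ay":0,"az":0,"gripper":15},{"x":10,"y":0,"z":1,"ax":0,"ay":0,"az":0,"gripper":15},{"x":14,"y":0,"z":1,"ax":0,"ay":0,"az":0,"gripper":15},{"x":16,"y":0,"z":1,"ax":0,"ay":0,"az":0,"gripper":15},{"x":16,"y":0,"z":1,"ax":0,"ay":0,"az":0,"gripper":15}]}}

```text
t: 15.87
ee_pos: [0.5259, -0.2386, 0.1676]
tcp_rot: [-0.055, 0.706, 0.056, 0.704]
ft_force: [0.4, -0.2, -2.6]
grip_width: 0.25
```

>>> {"api": "send_rows", "payload": {"rows": [{"x":1,"y":0,"z":0,"ax":0,"ay":0,"az":0,"gripper":15},{"x":1,"y":0,"z":0,"ax":0,"ay":0,"az":0,"gripper":15},{"x":1,"y":0,"z":0,"ax":0,"ay":0,"az":0,"gripper":15}]}}

```text
t: 16.12
ee_pos: [0.5263, -0.2387, 0.1675]
tcp_rot: [-0.055, 0.705, 0.055, 0.705]
ft_force: [-0.6, -0.1, -1.9]
grip_width: 0.249
```

>>> {"api": "send_rows", "payload": {"rows": [{"x":1,"y":0,"z":0,"ax":0,"ay":0,"az":0,"gripper":15},{"x":1,"y":0,"z":0,"ax":0,"ay":0,"az":0,"gripper":15},{"x":1,"y":0,"z":0,"ax":0,"ay":0,"az":0,"gripper":15}]}}

```text
t: 16.37
ee_pos: [0.5263, -0.2388, 0.1664]
tcp_rot: [-0.055, 0.705, 0.055, 0.704]
ft_force: [0.0, 0.4, -2.6]
grip_width: 0.25
```

>>> {"api": "send_rows", "payload": {"rows": [{"x":0.7,"y":0,"z":0,"ax":0,"ay":0,"az":0,"gripper":15},{"x":0.7,"y":0,"z":0,"ax":0,"ay":0,"az":0,"gripper":15},{"x":0.7,"y":0,"z":0,"ax":0,"ay":0,"az":0,"gripper":15}]}}

```text
t: 16.62
ee_pos: [0.5262, -0.2387, 0.1657]
tcp_rot: [-0.055, 0.705, 0.055, 0.704]
ft_force: [0.4, 0.5, -2.9]
grip_width: 0.247
```

>>> {"api": "send_rows", "payload": {"rows": [{"x":0.7,"y":0,"z":0,"ax":0,"ay":0,"az":0,"gripper":15},{"x":0.7,"y":0,"z":0,"ax":0,"ay":0,"az":0,"gripper":15},{"x":0.7,"y":0,"z":0,"ax":0,"ay":0,"az":0,"gripper":15}]}}

```text
t: 16.87
ee_pos: [0.5262, -0.2387, 0.1649]
tcp_rot: [-0.055, 0.705, 0.055, 0.704]
ft_force: [-0.1, -0.6, -2.5]
grip_width: 0.247
```

>>> {"api": "send_rows", "payload": {"rows": [{"x":0.5,"y":0,"z":0,"ax":0,"ay":0,"az":0,"gripper":15},{"x":0.5,"y":0,"z":0,"ax":0,"ay":0,"az":0,"gripper":15},{"x":0.5,"y":0,"z":0,"ax":0,"ay":0,"az":0,"gripper":15}]}}

```text
t: 17.12
ee_pos: [0.5263, -0.2388, 0.1647]
tcp_rot: [-0.055, 0.705, 0.055, 0.705]
ft_force: [-1.1, 0.3, 1.3]
grip_width: 0.247
```

Contact at the expected height: the force changed by about 4 N at foot z = 0.103, level. Checking the view before rocking.

```bash
python3 chk.py 15
```

```text
[ 0.5263 -0.2388  0.1647] [ 0.5264 -0.2387  0.1647] [-0.7 -0.1  1.2] [ 0.07  0.24 -0.01] 21.7 t 17.27
delta to 2mm above crest (array([-2.3,  0.4,  0.3]), array([-0.   , -0.001, -0.   ])) tilt -0.0001
base 327 [[48.1, -59.1, -11.0], [60.8, 58.8, 13.8]]
dial [-47.37644893  46.75108181] -0.3126835594830695
```

View pics/s15.png

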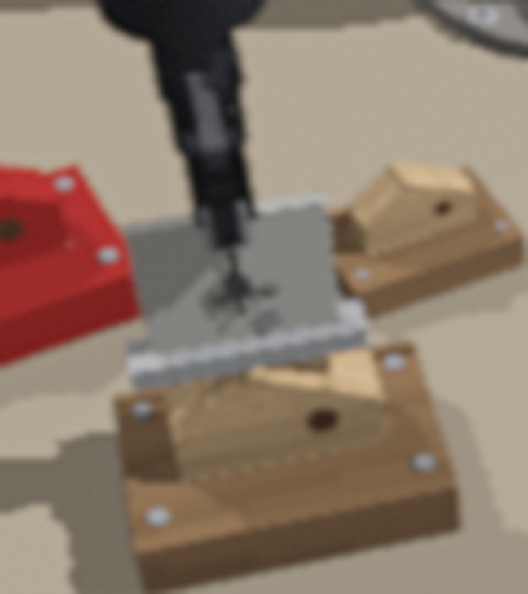

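The base sits level across the crest: bar middle at about (245,365), crest under it at about (245,372). Rocking about the crest arc's centre.

>>> {"api": "send_rows", "payload": {"rows": [{"x":0.1,"y":4.1,"z":0,"ax":0,"ay":0,"az":-0.06,"gripper":15},{"x":0.5,"y":8.2,"z":0,"ax":0,"ay":0,"az":-0.12,"gripper":15},{"x":1.1,"y":12.3,"z":0,"ax":0,"ay":0,"az":-0.18,"gripper":15},{"x":1.66,"y":15.0,"z":0,"ax":0,"ay":0,"az":-0.22,"gripper":15},{"x":1.9,"y":16.0,"z":0,"ax":0,"ay":0,"az":-0.235,"gripper":15}]}}

```text
t: 17.68
ee_pos: [0.5238, -0.2211, 0.1626]
tcp_rot: [-0.139, 0.694, -0.027, 0.706]
ft_force: [1.4, 1.5, -0.0]
grip_width: 0.25
```

>>> {"api": "send_rows", "payload": {"rows": [{"x":0,"y":0,"z":0,"ax":0,"ay":0,"az":0,"gripper":15},{"x":0,"y":0,"z":0,"ax":0,"ay":0,"az":0,"gripper":15},{"x":0,"y":0,"z":0,"ax":0,"ay":0,"az":0,"gripper":15},{"x":0,"y":0,"z":0,"ax":0,"ay":0,"az":0,"gripper":15},{"x":0,"y":0,"z":0,"ax":0,"ay":0,"az":0,"gripper":15}]}}

```text
t: 18.1
ee_pos: [0.5242, -0.223, 0.1629]
tcp_rot: [-0.136, 0.694, -0.027, 0.706]
ft_force: [-1.6, 6.8, 5.8]
grip_width: 0.248
```

```bash
python3 chk.py 16
python3 - <<'E'
from h import *
r=dict(np.load("scene16.npz")); R=Ro.from_quat(r["q"]); f=R.apply([.0617,0,0])+r["ee"]; c=R.apply([.0687,0,0])+r["ee"]
print("foot rel crest (s,y,z) mm",((f-CR)@np.stack([sx,sy,[0,0,1]],1)*1000).round(2),"arc centre",((c-CR)@np.stack([sx,sy,[0,0,1]],1)*1000).round(2))
E
```

```text
[ 0.5242 -0.223   0.1629] [ 0.5242 -0.223   0.1629] [-1.5  7.7  5.9] [2.05 0.41 0.  ] 21.3 t 18.25
delta to 2mm above crest (array([ -0.4, -16. ,  -0. ]), array([-0.001, -0.001,  0.233])) tilt 0.2327
base 353 [[48.0, -57.8, -11.4], [60.8, 59.9, 14.1]]
dial [-46.64979611  48.09529449] 0.7227491889453113
foot rel crest (s,y,z) mm [-1.25 -0.   -0.12] arc centre [ 0.36 -0.01 -6.93]
```

View pics/s16.png

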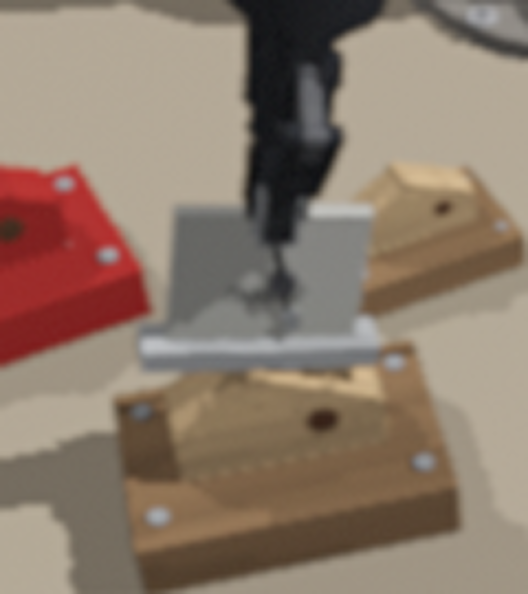

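The tilt is reached, but friction pushes with about 7 N sideways. Easing off slightly, trimming the tilt to 0.235, and letting the pointer settle.

>>> {"api": "send_rows", "payload": {"rows": [{"x":-0.4,"y":0.3,"z":0,"ax":0,"ay":0,"az":-0.002,"gripper":15},{"x":-0.4,"y":0.3,"z":0,"ax":0,"ay":0,"az":-0.002,"gripper":15},{"x":-0.4,"y":0.3,"z":0,"ax":0,"ay":0,"az":-0.002,"gripper":15},{"x":-0.4,"y":0.3,"z":0,"ax":0,"ay":0,"az":-0.002,"gripper":15}]}}

```text
t: 18.58
ee_pos: [0.5239, -0.2231, 0.163]
tcp_rot: [-0.138, 0.694, -0.028, 0.706]
ft_force: [1.4, 1.4, 1.3]
grip_width: 0.25
```

```bash
python3 chk.py 17
```

```text
[ 0.5239 -0.2231  0.163 ] [ 0.5238 -0.2229  0.163 ] [1.6 0.6 0.7] [ 0.27 -0.46  0.11] 20.9 t 18.73
delta to 2mm above crest (array([ -0.3, -16.1,   0.4]), array([-0.001, -0.001,  0.237])) tilt 0.2368
base 327 [[48.1, -58.6, -9.7], [60.6, 59.1, 14.2]]
dial [-47.16562835  47.6536047 ] 0.2439881744167529
```

>>> {"api": "send_rows", "payload": {"rows": [{"x":0,"y":0,"z":0,"ax":0,"ay":0,"az":0,"gripper":15},{"x":0,"y":0,"z":0,"ax":0,"ay":0,"az":0,"gripper":15},{"x":0,"y":0,"z":0,"ax":0,"ay":0,"az":0,"gripper":15},{"x":0,"y":0,"z":0,"ax":0,"ay":0,"az":0,"gripper":15},{"x":0,"y":0,"z":0,"ax":0,"ay":0,"az":0,"gripper":15}]}}

```text
t: 19.15
ee_pos: [0.5236, -0.2226, 0.1629]
tcp_rot: [-0.138, 0.694, -0.028, 0.706]
ft_force: [0.6, -1.3, 1.1]
grip_width: 0.245
```

>>> {"api": "send_rows", "payload": {"rows": [{"x":0,"y":0,"z":0,"ax":0,"ay":0,"az":0,"gripper":15},{"x":0,"y":0,"z":0,"ax":0,"ay":0,"az":0,"gripper":15},{"x":0,"y":0,"z":0,"ax":0,"ay":0,"az":0,"gripper":15},{"x":0,"y":0,"z":0,"ax":0,"ay":0,"az":0,"gripper":15},{"x":0,"y":0,"z":0,"ax":0,"ay":0,"az":0,"gripper":15}]}}

```text
t: 19.57
ee_pos: [0.5236, -0.2226, 0.1629]
tcp_rot: [-0.138, 0.694, -0.028, 0.706]
ft_force: [0.3, -0.7, 0.1]
grip_width: 0.252
```

>>> {"api": "send_rows", "payload": {"rows": [{"x":0,"y":0,"z":0,"ax":0,"ay":0,"az":0,"gripper":15},{"x":0,"y":0,"z":0,"ax":0,"ay":0,"az":0,"gripper":15},{"x":0,"y":0,"z":0,"ax":0,"ay":0,"az":0,"gripper":15},{"x":0,"y":0,"z":0,"ax":0,"ay":0,"az":0,"gripper":15},{"x":0,"y":0,"z":0,"ax":0,"ay":0,"az":0,"gripper":15}]}}

```text
t: 19.98
ee_pos: [0.5236, -0.2225, 0.1629]
tcp_rot: [-0.138, 0.694, -0.028, 0.706]
ft_force: [-0.0, -0.8, 0.3]
grip_width: 0.251
```

```bash
python3 chk.py 18
python3 - <<'E'
from clip import *
r=dict(np.load("scene18.npz")); ex,ey,ez=frame(r["q"]); foot=r["ee"]-ez*.0617
g=r["image"].mean(-1)
xs=np.arange(-60,60,1/6); zs=np.arange(96,2,-1/6)
X,Z=np.meshgrid(xs,zs); P=foot+(X[...,None]*ex+7*ey+Z[...,None]*ez)/1000
q=np.concatenate([P,np.ones(P.shape[:2]+(1,))],-1)@r["world_to_cam"].T; q=q[...,:3]@r["K"].T; uv=(q[...,:2]/q[...,2:]).astype(np.float32)
im=cv2.remap(g.astype(np.float32),uv[...,0],uv[...,1],cv2.INTER_CUBIC)
im=cv2.cvtColor(np.clip((im-20)*1.8,0,255).astype(np.uint8),cv2.COLOR_GRAY2BGR)
# line pivot->pointer plumb beyond
for a in (.235,): 
    p=lambda rr:(int((60-rr*np.sin(a))*6),int((96-(84-rr*np.cos(a)))*6)); cv2.line(im,p(62),p(75),(0,0,255),1)
cv2.imwrite("pics/d18.png",im)
for pt in((0,84),(-11.6,35.3),(-13.5,27)): print(proj(r,foot+(pt[0]*ex+7*ey+pt[1]*ez)/1000))
E
```

```text
[ 0.5236 -0.2225  0.1629] [ 0.5236 -0.2225  0.1629] [-0.7 -1.6  0.3] [-0.03  0.06 -0.05] 21.1 t 20.13
delta to 2mm above crest (array([ -0.2, -16.5,   0.5]), array([-0.   , -0.001,  0.237])) tilt 0.2367
base 332 [[48.2, -58.7, -11.2], [60.4, 59.2, 13.9]]
dial [-47.1797066   47.21467653] 0.01748496579127945
[201.72722105 182.4338466 ]
[204.44039822 200.05294489]
[204.84834922 202.9266692 ]
```

View pics/d18.png

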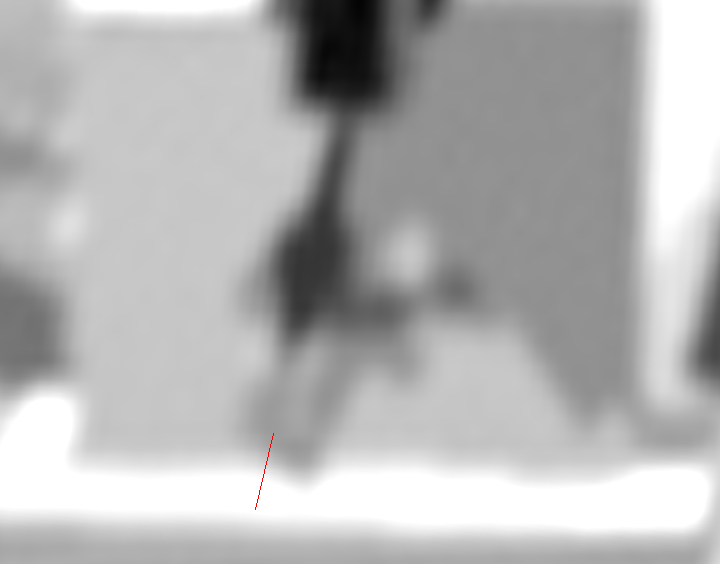

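View pics/s18.png

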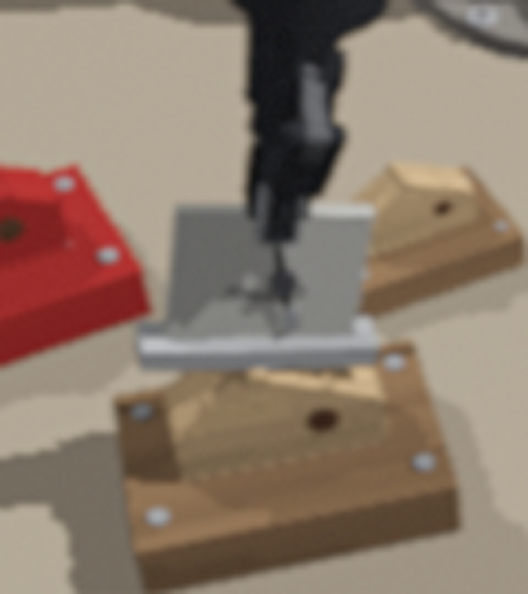

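Run:
```python
from clip import *
for n in ("12","14","15","18"):
    r=dict(np.load(f"scene{n}.npz")); ex,ey,ez=frame(r["q"]); foot=r["ee"]-ez*.0617
    g=r["image"].mean(-1)
    def rect(yo,zlo,zhi,xlo=-62,xhi=62,k=8):
        X,Z=np.meshgrid(np.arange(xlo,xhi,1/k),np.arange(zhi,zlo,-1/k)); P=foot+(X[...,None]*ex+yo*ey+Z[...,None]*ez)/1000
        q=np.concatenate([P,np.ones(P.shape[:2]+(1,))],-1)@r["world_to_cam"].T; q=q[...,:3]@r["K"].T; uv=(q[...,:2]/q[...,2:]).astype(np.float32)
        return cv2.remap(g.astype(np.float32),uv[...,0],uv[...,1],cv2.INTER_CUBIC),X[0],Z[:,0]
    # top front edge of base (y=12,z=14): bright top -> dark front
    im,x,z=rect(12,8,20); im=cv2.GaussianBlur(im,(0,0),4); d=np.diff(im,axis=0)
    k=d.argmin(0); zz=z[k]; s=(abs(x)<50); 
    for _ in range(3):
        c=np.polyfit(x[s],zz[s],1); s=(abs(x)<50)&(abs(zz-np.polyval(c,x))<1.5)
    # top front edge of dial (y=4,z=94): 
    im2,x2,z2=rect(4,88,100,-46,46); im2=cv2.GaussianBlur(im2,(0,0),4); d2=np.abs(np.diff(im2,axis=0)); zz2=z2[d2.argmax(0)]; s2=(abs(x2)>18)
    for _ in range(4):
        c2=np.polyfit(x2[s2],zz2[s2],1); s2=(abs(x2)>18)&(abs(zz2-np.polyval(c2,x2))<1)
    print(n,"tool tilt",np.arcsin(ex[2]).round(4),"base edge slope/offset",c.round(4),s.sum(),"dial top",c2.round(4),s2.sum())
```

```text
12 tool tilt 0.2298 base edge slope/offset [3.90000e-03 1.34553e+01] 799 dial top [8.45000e-02 9.59311e+01] 357
14 tool tilt 0.0003 base edge slope/offset [1.50000e-03 1.26987e+01] 799 dial top [6.18000e-02 9.48337e+01] 253
15 tool tilt -0.0001 base edge slope/offset [5.00000e-04 1.27652e+01] 799 dial top [5.49000e-02 9.43235e+01] 202
18 tool tilt 0.2367 base edge slope/offset [-0.0285 12.4222] 777 dial top [8.39000e-02 9.50193e+01] 316
```

Run:
```python
from clip import *
for n in ("14","15","16","17","18"):
    r=dict(np.load(f"scene{n}.npz")); ex,ey,ez=frame(r["q"]); foot=r["ee"]-ez*.0617
    g=r["image"].mean(-1)
    X,Z=np.meshgrid(np.arange(-64,64,1/6),np.arange(34,-12,-1/6)); P=foot+(X[...,None]*ex+12*ey+Z[...,None]*ez)/1000
    q=np.concatenate([P,np.ones(P.shape[:2]+(1,))],-1)@r["world_to_cam"].T; q=q[...,:3]@r["K"].T; uv=(q[...,:2]/q[...,2:]).astype(np.float32)
    im=cv2.remap(g.astype(np.float32),uv[...,0],uv[...,1],cv2.INTER_CUBIC)
    cv2.imwrite(f"pics/b{n}.png",np.clip(im*1.1,0,255).astype(np.uint8))
    b=cv2.GaussianBlur(im,(0,0),3); d=np.diff(b,axis=0); z=Z[:,0]
    out=[]
    for x0 in range(-55,56,10):
        col=b[:,int((x0+64-4)*6):int((x0+64+4)*6)].mean(1); dd=np.diff(col); i0=np.searchsorted(-z,-20);i1=np.searchsorted(-z,-6); w=np.clip(-dd[i0:i1],0,None)**2; out.append(round((w*z[i0:i1]).sum()/w.sum(),2))
    c=np.polyfit(range(-55,56,10),out,1); print(n,out,c.round(4))
a=[cv2.imread(f"pics/b{n}.png") for n in("15","18")]; cv2.imwrite("pics/b.png",np.vstack(a))
```

```text
14 [np.float64(13.77), np.float64(13.03), np.float64(12.64), np.float64(12.51), np.float64(12.89), np.float64(12.88), np.float64(13.23), np.float64(12.86), np.float64(12.86), np.float64(12.8), np.float64(12.77), np.float64(13.65)] [-2.00000e-04  1.29908e+01]
15 [np.float64(13.82), np.float64(12.96), np.float64(13.07), np.float64(12.62), np.float64(12.58), np.float64(13.02), np.float64(13.09), np.float64(12.95), np.float64(13.06), np.float64(12.78), np.float64(12.82), np.float64(13.33)] [-1.90000e-03  1.30083e+01]
16 [np.float64(14.57), np.float64(14.27), np.float64(13.77), np.float64(13.01), np.float64(12.53), np.float64(11.78), np.float64(11.84), np.float64(12.47), np.float64(12.67), np.float64(12.15), np.float64(12.05), np.float64(12.41)] [-0.0199 12.7933]
17 [np.float64(14.34), np.float64(13.6), np.float64(13.38), np.float64(12.94), np.float64(12.42), np.float64(12.13), np.float64(11.54), np.float64(11.67), np.float64(11.68), np.float64(12.08), np.float64(12.06), np.float64(12.72)] [-0.0175 12.5467]
18 [np.float64(14.15), np.float64(13.92), np.float64(13.36), np.float64(13.31), np.float64(12.61), np.float64(12.25), np.float64(11.99), np.float64(11.69), np.float64(11.68), np.float64(11.66), np.float64(11.91), np.float64(12.4)] [-0.0211 12.5775]
```

View pics/b.png

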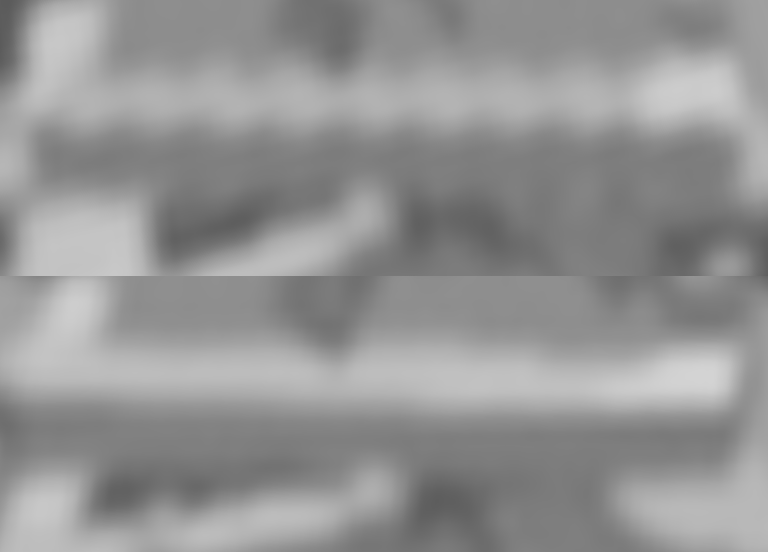

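Run:
```python
from clip import *
for n in ("11","12","14","15","16","17","18"):
    r=dict(np.load(f"scene{n}.npz")); R=Ro.from_quat(r["q"])
    P=R.inv().apply(cloud(r).reshape(-1,3)-r["ee"])*1000; x=-P[:,1];y=P[:,2];z=61.7-P[:,0]
    s=(abs(x)<57)&(y>4)&(y<12)&(abs(z-14)<4.5)
    for _ in range(4):
        A=np.c_[x[s],y[s],np.ones(s.sum())]; c,*_=np.linalg.lstsq(A,z[s],rcond=None)
        res=z-(c[0]*x+c[1]*y+c[2]); s=(abs(x)<57)&(y>4)&(y<11)&(abs(res)<2.5)
    f=(abs(x)<57)&(y>9)&(y<16)&(z>1)&(z<12.5)
    # front-face: intersect/edges. also sum
    print(n,s.sum(),c.round(4),"sd",res[s].std().round(2),"se slope",(res[s].std()/x[s].std()/np.sqrt(s.sum())).round(4))
```

```text
11 372 [-4.20000e-03 -1.60700e-01  1.47895e+01] sd 0.96 se slope 0.0015
12 353 [-8.00000e-04 -1.50100e-01  1.44624e+01] sd 0.94 se slope 0.0015
14 132 [ 6.00000e-04 -3.43300e-01  1.59646e+01] sd 1.27 se slope 0.0034
15 120 [ 6.1000e-03 -1.5520e-01  1.4591e+01] sd 1.19 se slope 0.0032
16 119 [-1.27000e-02 -3.60600e-01  1.62848e+01] sd 1.32 se slope 0.0036
17 122 [-1.3600e-02 -3.2220e-01  1.6219e+01] sd 1.21 se slope 0.0033
18 117 [-0.02   -0.2112 14.8509] sd 1.23 se slope 0.0034
```

The depth fit shows the gauge slipped about 0.02 rad in the grip, lagging, during the rubbing. Measuring it with more frames.

```bash
cat > tilt.py <<'E'
from clip import *
from cell import env,optics
import sys
n=sys.argv[1]; N=int(sys.argv[2])
X=[];ims=[]
for i in range(N):
    r=optics.read_camera("scene"); X.append(cloud(r).reshape(-1,3)); ims.append(r["image"].astype(float))
o=env.observe(); R=Ro.from_quat(o["tcp_rot"]); r["image"]=np.mean(ims,0).round().astype(np.uint8)
Z=np.stack(X); np.savez(f"scene{n}.npz",ee=o["ee_pos"],q=o["tcp_rot"],cl=np.nanmean(Z,0),**r)
print("t",o["t"],o["ee_pos"].round(4),o["ft_force"].round(1),"tool tilt",np.arcsin(frame(o["tcp_rot"])[0][2]).round(4))
P=R.inv().apply(Z.reshape(-1,3)-o["ee_pos"])*1000; x=-P[:,1];y=P[:,2];z=61.7-P[:,0]
for w in (2,3,4):
    c=np.array([0,14.])
    for _ in range(8):
        res=z-(c[0]*x+c[1]); s=(abs(x)<56)&(y>4.5)&(y<11.5)&(abs(res)<w); c=np.polyfit(x[s],z[s],1)
    print("base top",w,s.sum(),c.round(4))
# front face of base normal to y: bar ends -> centre
E
python3 tilt.py 19 20
python3 - <<'E'
from clip import *
r=dict(np.load("scene19.npz")); g=r["image"].mean(-1)
print("cols 196..214")
for v in range(186,210): print(v,g[v,196:214].round().astype(int))
E
```

```text
t 21.1333 [ 0.5236 -0.2225  0.1629] [0.1 0.9 0.3] tool tilt 0.2367
base top 2 2027 [-7.90000e-03  1.33224e+01]
base top 3 2375 [-1.32000e-02  1.32439e+01]
base top 4 2606 [-0.0135 13.0899]
cols 196..214
186 [102 101 100  97  95  89  72  72 101 119 126 129 131 131 131 131 131 131]
187 [102 102 102 101 102  95  73  69 102 125 131 132 131 131 131 131 131 131]
188 [102 101 102 102 102  96  75  63  93 121 131 132 131 131 131 131 131 131]
189 [101 101 101 102 103  97  78  59  83 115 129 132 131 131 131 131 131 131]
190 [102 102 101 102 102  98  79  58  75 107 125 130 131 131 131 131 131 131]
191 [106 105 103 102 101  94  76  56  65  91 112 125 131 131 131 131 131 131]
192 [117 116 108 102  97  83  66  54  56  71  92 114 127 132 132 131 131 131]
193 [128 125 115 103  91  73  56  51  53  56  72 102 122 130 132 131 131 131]
194 [130 126 115 102  89  71  55  50  51  51  65  93 114 126 131 131 131 131]
195 [118 113 103  96  85  69  57  52  51  53  69  93 107 120 129 131 131 131]
196 [ 96  89  84  83  76  67  61  56  52  59  81  98 107 118 128 131 131 130]
197 [ 88  78  75  75  72  69  69  65  5
[... 274 characters left out ...]
01 [115 119 122 117 108 103 107 115 115 111 115 122 127 130 131 130 130 131]
202 [126 128 130 126 116 106 104 110 111 108 109 116 125 130 130 131 130 130]
203 [130 130 131 129 123 112 107 111 111 107 108 113 123 129 130 130 130 130]
204 [131 131 131 131 127 118 110 110 109 108 110 117 124 129 130 130 130 130]
205 [137 137 136 136 134 125 112 106 108 115 123 130 135 136 136 136 135 134]
206 [155 154 154 153 151 141 125 122 131 141 148 152 154 153 153 153 152 152]
207 [170 170 169 169 169 162 151 153 162 166 169 169 169 169 169 169 169 168]
208 [173 171 171 171 171 168 165 166 169 169 169 168 168 167 167 167 167 167]
209 [161 157 156 156 155 155 154 154 154 152 150 149 147 146 145 145 144 144]
```

The wrist camera is fixed to the tool, so comparing the gauge's tail in its view before (wrist13, level) and now measures slip directly.

Run:
```python
from clip import *
from cell import env,optics
o=env.observe(); r=optics.read_camera("wrist"); np.savez("wrist20.npz",**r)
a=dict(np.load("wrist10.npz")); c=dict(np.load("wrist13.npz"))
st=np.hstack([cv2.resize(k["image"][120:260,230:325,::-1],None,fx=2.8,fy=2.8) for k in (a,c,r)]); cv2.imwrite("pics/w20.png",st)
for nm,k in(("10",a),("13",c),("20",r)):
    Z=k["range_z"].astype(float); g=k["image"].astype(int)
    h,w=Z.shape; u,v=np.meshgrid(np.arange(w),np.arange(h)); K=k["K"]
    X=(u-K[0,2])/K[0,0]*Z; Y=(v-K[1,2])/K[1,1]*Z
    # tail end: first row in cols 262-292 where depth jumps to near
    cols=range(264,291); rows=[]
    for uu in cols:
        col=Z[110:250,uu]; rows.append(110+np.argmax((col>0)&(col<.29)))
    print(nm,"tail rows",np.percentile(rows,[10,50,90]), "Z around tail",np.round(Z[128:150:3,266]*1000), np.round(Z[128:150:3,288]*1000))
    s=(u>261)&(u<271)&(v>137)&(v<225)&(Z>0)&(Z<.30)
    print("  base-top pts (v, Y mm, Z mm)",[(vv,np.median(Y[(s)&(v==vv)]*1000).round(1),np.median(Z[s&(v==vv)]*1000).round(1)) for vv in range(140,225,12) if (s&(v==vv)).any()])
    s=(u>273)&(u<283)&(v>150)&(v<248)&(Z>0)&(Z<.24)
    p=[(vv,np.median(Y[s&(v==vv)]*1000).round(1),np.median(Z[s&(v==vv)]*1000).round(1)) for vv in range(186,248,10) if (s&(v==vv)).any()]; print("  dial-top",p)
```

```text
10 tail rows [132. 132. 132.] Z around tail [377. 377. 207. 207. 208. 210. 210. 210.] [305. 304. 208. 210. 209. 210. 210. 211.]
  base-top pts (v, Y mm, Z mm) [(140, np.float64(-43.8), np.float64(209.0)), (152, np.float64(-36.4), np.float64(211.9)), (164, np.float64(-28.6), np.float64(213.5)), (176, np.float64(-20.8), np.float64(216.3)), (188, np.float64(-12.7), np.float64(218.2)), (200, np.float64(-4.3), np.float64(208.9)), (212, np.float64(3.5), np.float64(200.5)), (224, np.float64(12.5), np.float64(227.4))]
  dial-top [(186, np.float64(-8.8), np.float64(136.8)), (196, np.float64(-4.6), np.float64(137.8)), (206, np.float64(-0.2), np.float64(138.9)), (216, np.float64(4.2), np.float64(140.7)), (226, np.float64(8.7), np.float64(142.2)), (236, np.float64(13.3), np.float64(143.5)), (246, np.float64(18.1), np.float64(145.6))]
13 tail rows [132. 132. 132.] Z around tail [327. 328. 209. 208. 210. 210. 209. 212.] [329. 328. 208. 209. 209. 210. 210. 211.]
  base-top pts (v, Y mm, Z mm) [(140, np.float64(-43.9), np.float64(209.5)), (152, np.float64(-36.4), np.float64(211.9)), (164, np.float64
[... 701 characters left out ...]
e-top pts (v, Y mm, Z mm) [(140, np.float64(-43.7), np.float64(208.6)), (152, np.float64(-36.2), np.float64(211.1)), (164, np.float64(-28.6), np.float64(213.5)), (176, np.float64(-20.8), np.float64(215.9)), (188, np.float64(-12.7), np.float64(218.4)), (200, np.float64(-4.5), np.float64(220.0)), (212, np.float64(3.5), np.float64(201.6)), (224, np.float64(10.0), np.float64(181.5))]
  dial-top [(186, np.float64(-8.8), np.float64(135.9)), (196, np.float64(-4.6), np.float64(137.5)), (206, np.float64(-0.2), np.float64(138.8)), (216, np.float64(4.2), np.float64(140.9)), (226, np.float64(8.7), np.float64(141.7)), (236, np.float64(13.3), np.float64(143.6)), (246, np.float64(18.0), np.float64(145.0))]
```

View pics/w20.png

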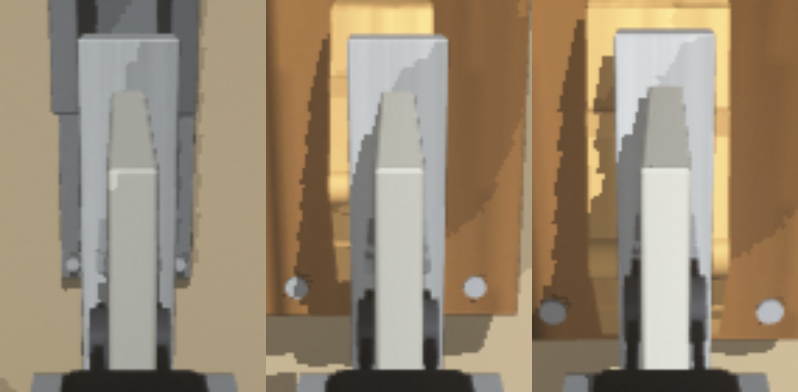

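```bash
cat > slip.py <<'E'
from h import *
def tail(k):
    Z=k["range_z"].astype(np.float32); g=k["image"].mean(-1).astype(np.float32)
    # edge between dark rear face and bright top: strongest positive gradient, rows 124..140
    out=[]
    for u in range(263,292):
        c=g[122:142,u]; d=np.clip(np.diff(c),0,None); d[d<d.max()*.3]=0; out.append(122.5+(d*np.arange(len(d))).sum()/d.sum())
    # dial rear top edge rows 172..186
    out2=[]
    for u in range(272,282):
        c=g[170:190,u]; d=np.abs(np.diff(c)); d[d<d.max()*.3]=0; out2.append(170.5+(d*np.arange(len(d))).sum()/d.sum())
    s=np.s_[138:170,262:270]; s2=np.s_[138:170,285:291]
    return np.median(out),np.median(out2),np.nanmedian(np.where(Z[s]>0,Z[s],np.nan))*1000,np.nanmean(Z[s2])*1000
E
python3 - <<'E'
from slip import *
for n in("10","13","20"):
    k=dict(np.load(f"wrist{n}.npz")); print(n,np.round(tail(k),2)); g=k["image"].mean(-1); print(g[126:138,270].round(),g[126:138,288].round())
E
```

```text
10 [132.6  180.36 211.48 212.02]
[ 97.  96.  97.  98. 114. 114. 136. 134. 180. 169. 169. 168.] [ 53.  52.  53.  54.  53.  54. 136. 140. 181. 151. 151. 151.]
13 [130.11 180.15 212.26 210.03]
[196. 195. 195. 195. 195. 196. 167. 157. 205. 200. 198. 198.] [208. 208. 208. 209. 209. 208. 173. 160. 215. 209. 206. 204.]
20 [128.1  179.5  211.45 210.87]
[199. 199. 199. 199. 159. 145. 206. 216. 216. 217. 216. 216.] [196. 196. 196. 196. 158. 149. 215. 224. 204. 205. 205. 204.]
```

Slip agrees at ≈0.0135 rad (tail edge 2 px, both depth fits), so the true tilt is ≈0.223. I'll firm up the grip and add 0.012 about the crest.

>>> {"api": "send_rows", "payload": {"rows": [{"x":0,"y":0,"z":0,"ax":0,"ay":0,"az":0,"gripper":15},{"x":-0.1,"y":0,"z":0,"ax":0,"ay":0,"az":0,"gripper":15},{"x":-0.1,"y":0.3,"z":0,"ax":0,"ay":0,"az":-0.004,"gripper":15},{"x":-0.1,"y":0.6,"z":0,"ax":0,"ay":0,"az":-0.008,"gripper":15},{"x":-0.1,"y":0.8,"z":0,"ax":0,"ay":0,"az":-0.012,"gripper":15}], "grip_force": 110}}

```text
t: 21.6
ee_pos: [0.5236, -0.2217, 0.1628]
tcp_rot: [-0.143, 0.693, -0.033, 0.706]
ft_force: [-0.8, 0.2, -0.4]
grip_width: 0.244
```

>>> {"api": "send_rows", "payload": {"rows": [{"x":0,"y":0,"z":0,"ax":0,"ay":0,"az":0,"gripper":15},{"x":0,"y":0,"z":0,"ax":0,"ay":0,"az":0,"gripper":15},{"x":0,"y":0,"z":0,"ax":0,"ay":0,"az":0,"gripper":15},{"x":0,"y":0,"z":0,"ax":0,"ay":0,"az":0,"gripper":15},{"x":0,"y":0,"z":0,"ax":0,"ay":0,"az":0,"gripper":15}]}}

```text
t: 22.02
ee_pos: [0.5236, -0.2217, 0.1628]
tcp_rot: [-0.142, 0.693, -0.032, 0.706]
ft_force: [-0.1, 0.0, -1.6]
grip_width: 0.242
```

>>> {"api": "send_rows", "payload": {"rows": [{"x":0,"y":0,"z":0,"ax":0,"ay":0,"az":0,"gripper":15},{"x":0,"y":0,"z":0,"ax":0,"ay":0,"az":0,"gripper":15},{"x":0,"y":0,"z":0,"ax":0,"ay":0,"az":0,"gripper":15},{"x":0,"y":0,"z":0,"ax":0,"ay":0,"az":0,"gripper":15},{"x":0,"y":0,"z":0,"ax":0,"ay":0,"az":0,"gripper":15}]}}

```text
t: 22.43
ee_pos: [0.5236, -0.2217, 0.1628]
tcp_rot: [-0.142, 0.693, -0.032, 0.706]
ft_force: [-0.2, 0.8, -1.1]
grip_width: 0.242
```

```bash
python3 tilt.py 21 12
python3 - <<'E'
from slip import *
from cell import optics
k=optics.read_camera("wrist"); np.savez("wrist21.npz",**k); print(np.round(tail(k),2)); g=k["image"].mean(-1); print(g[126:138,270].round(),g[126:138,288].round())
from clip import *
r=dict(np.load("scene21.npz")); g=r["image"].mean(-1)
for v in range(186,207): print(v,g[v,196:214].round().astype(int))
E
```

```text
t 23.0333 [ 0.5236 -0.2217  0.1628] [ 0.5  1.6 -0.9] tool tilt 0.2487
base top 2 1200 [-1.05000e-02  1.32386e+01]
base top 3 1369 [-0.0159 13.0944]
base top 4 1580 [-0.0143 12.9521]
[128.47 179.5  211.33 208.71]
[200. 199. 199. 189. 143. 140. 215. 217. 217. 218. 218. 217.] [196. 196. 196. 186. 143. 148. 221. 206. 205. 205. 206. 205.]
186 [101 101 100  99  98  95  84  69  78 103 121 128 130 131 131 131 131 131]
187 [101 101 102 102 102  99  85  66  77 111 129 133 132 131 131 131 131 131]
188 [102 102 102 102 102 100  88  66  74 110 129 132 131 131 131 131 131 131]
189 [101 102 101 102 102 102  93  70  71 108 128 132 131 131 131 131 131 131]
190 [102 101 101 102 103 101  93  68  66  99 123 130 131 131 131 131 131 131]
191 [102 102 102 102 102  97  85  61  55  82 106 120 128 131 131 131 131 130]
192 [108 109 106 103  99  90  72  53  50  63  83 103 122 130 131 131 131 131]
193 [119 123 117 108  99  84  64  51  50  54  62  87 115 128 132 132 131 131]
194 [122 127 123 114 102  86  66  54  51  50  54  75 105 124 131 131 131 131]
195 [106 112 113 107  96  85  69  56  50  51  55  70  91 113 1
[... 173 characters left out ...]
98 [107  98  93  89  84  84  86  83  72  70  93 113 124 129 131 131 130 130]
199 [125 121 114 105  98  96  98 101  96  90 103 122 130 131 131 131 131 130]
200 [131 131 125 115 104 101 105 113 116 109 110 124 131 131 131 131 131 131]
201 [131 131 128 120 109 102 105 114 120 115 113 119 127 130 131 130 130 131]
202 [131 131 130 126 116 107 103 107 112 110 110 115 123 129 131 130 131 131]
203 [130 130 131 130 124 113 105 106 110 109 108 112 122 128 131 131 130 130]
204 [131 131 131 131 128 118 109 110 112 111 111 116 124 129 130 130 130 130]
205 [137 137 137 137 135 125 114 111 114 118 124 129 132 134 134 134 134 134]
206 [155 154 154 154 152 141 128 128 137 144 148 150 150 151 151 150 151 151]
```

Run:
```python
from clip import *
def redge(g,v,c0,c1,lo,hi):
    t=(lo+hi)/2
    for u in range(c0,c1):
        if g[v,u]<t<=g[v,u+1]: return u+(t-g[v,u])/(g[v,u+1]-g[v,u])
for n,rodrows,rc,cr,c0,c1,bg in (("12",range(183,190),(276,286),range(209,213),282,288,103),("19",(188,189,190),(200,206),(202,203,204),206,211,130.5),("21",(187,188,189),(200,207),(202,203,204),206,211,130.5)):
    r=dict(np.load(f"scene{n}.npz")); ex,ey,ez=frame(r["q"]); foot=r["ee"]-ez*.0617; g=r["image"].mean(-1)
    up=np.array([0,0,1.]); e0=np.cross(ey,up)
    rod=[]
    for v in rodrows:
        row=g[v,rc[0]:rc[1]]; L=g[v,rc[0]-2];Rr=g[v,rc[1]+3]; u=np.arange(*rc); m=row.argmin()
        base=np.where(u<rc[0]+m,L,Rr); w=np.clip(base-row,0,None); w[w<3]=0
        c=(w*u).sum()/w.sum(); rod.append(onplane(r,(c,v),foot,e0,ey,up,7)[0])
    lo=g[cr[1],c0-2:c1].min()
    E=[onplane(r,(redge(g,v,c0-1,c1,lo,bg),v),foot,e0,ey,up,7) for v in cr]
    print(n,"rod x",np.round(rod,2),"edge x,z",[(p[0].round(2),p[2].round(1)) for p in E],"diff",(np.mean([p[0] for p in E])-np.mean(rod)).round(2))
```

```text
12 rod x [-19.93 -19.82 -19.84 -19.84 -19.88 -19.86 -19.83] edge x,z [(np.float64(-23.94), np.float64(26.3)), (np.float64(-23.96), np.float64(24.5)), (np.float64(-23.98), np.float64(22.7)), (np.float64(-23.91), np.float64(20.9))] diff -4.09
19 rod x [-20.8  -20.82 -20.77] edge x,z [(np.float64(-25.18), np.float64(24.4)), (np.float64(-25.38), np.float64(21.4)), (np.float64(-24.36), np.float64(18.6))] diff -4.18
21 rod x [-21.67 -21.56 -21.53] edge x,z [(np.float64(-25.47), np.float64(24.3)), (np.float64(-25.62), np.float64(21.2)), (np.float64(-24.63), np.float64(18.5))] diff -3.65
```

An independent clip-edge-to-pointer check agrees: tilt ≈0.235–0.2375 against the clip's 0.235. Contact is light (~1.8 N), so I'll add a hair more weight onto the crest, settle and hand in.

>>> {"api": "send_rows", "payload": {"rows": [{"x":0.15,"y":0,"z":0,"ax":0,"ay":0,"az":0,"gripper":15},{"x":0.15,"y":0,"z":0,"ax":0,"ay":0,"az":0,"gripper":15},{"x":0.15,"y":0,"z":0,"ax":0,"ay":0,"az":0,"gripper":15},{"x":0.15,"y":0,"z":0,"ax":0,"ay":0,"az":0,"gripper":15},{"x":0.15,"y":0,"z":0,"ax":0,"ay":0,"az":0,"gripper":15}]}}

```text
t: 23.5
ee_pos: [0.5236, -0.2218, 0.1628]
tcp_rot: [-0.142, 0.693, -0.033, 0.706]
ft_force: [-1.4, 2.8, 2.4]
grip_width: 0.246
```

>>> {"api": "send_rows", "payload": {"rows": [{"x":0,"y":0,"z":0,"ax":0,"ay":0,"az":0,"gripper":15},{"x":0,"y":0,"z":0,"ax":0,"ay":0,"az":0,"gripper":15},{"x":0,"y":0,"z":0,"ax":0,"ay":0,"az":0,"gripper":15},{"x":0,"y":0,"z":0,"ax":0,"ay":0,"az":0,"gripper":15},{"x":0,"y":0,"z":0,"ax":0,"ay":0,"az":0,"gripper":15}]}}

```text
t: 23.92
ee_pos: [0.5237, -0.2218, 0.1628]
tcp_rot: [-0.142, 0.693, -0.033, 0.706]
ft_force: [-0.6, 2.9, 3.7]
grip_width: 0.241
```

>>> {"api": "send_rows", "payload": {"rows": [{"x":0,"y":0,"z":0,"ax":0,"ay":0,"az":0,"gripper":15},{"x":0,"y":0,"z":0,"ax":0,"ay":0,"az":0,"gripper":15},{"x":0,"y":0,"z":0,"ax":0,"ay":0,"az":0,"gripper":15},{"x":0,"y":0,"z":0,"ax":0,"ay":0,"az":0,"gripper":15},{"x":0,"y":0,"z":0,"ax":0,"ay":0,"az":0,"gripper":15}]}}

```text
t: 24.33
ee_pos: [0.5236, -0.2218, 0.1627]
tcp_rot: [-0.142, 0.693, -0.033, 0.706]
ft_force: [-0.5, 3.3, 4.5]
grip_width: 0.243
```

```bash
python3 tilt.py 22 12
python3 - <<'E'
from slip import *
from cell import optics
k=optics.read_camera("wrist"); print(np.round(tail(k),2))
r=dict(np.load("scene22.npz")); cv2.imwrite("pics/s22.png",cv2.resize(r["image"][130:265,140:260,::-1],None,fx=4.4,fy=4.4,interpolation=cv2.INTER_CUBIC))
E
```

```text
t 24.9333 [ 0.5236 -0.2218  0.1627] [-1.7  2.2  5.5] tool tilt 0.2488
base top 2 1218 [-1.32000e-02  1.32978e+01]
base top 3 1401 [-0.0185 13.177 ]
base top 4 1600 [-0.0144 12.9505]
[128.4  179.5  211.53 207.46]
```

View pics/s22.png

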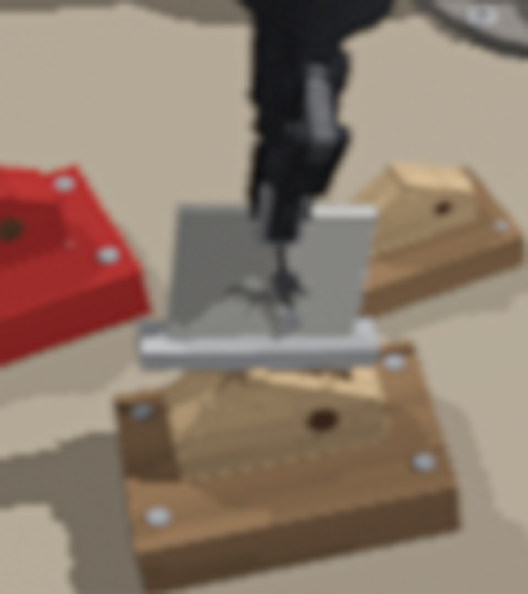

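Contact rose to about 8 N, more than wanted. Backing off 0.1 mm.

>>> {"api": "send_rows", "payload": {"rows": [{"x":-0.1,"y":0,"z":0,"ax":0,"ay":0,"az":0,"gripper":15},{"x":-0.1,"y":0,"z":0,"ax":0,"ay":0,"az":0,"gripper":15},{"x":-0.1,"y":0,"z":0,"ax":0,"ay":0,"az":0,"gripper":15},{"x":-0.1,"y":0,"z":0,"ax":0,"ay":0,"az":0,"gripper":15},{"x":-0.1,"y":0,"z":0,"ax":0,"ay":0,"az":0,"gripper":15}]}}

```text
t: 25.4
ee_pos: [0.5236, -0.2217, 0.1628]
tcp_rot: [-0.142, 0.693, -0.032, 0.706]
ft_force: [-0.4, 2.7, 2.2]
grip_width: 0.243
```

>>> {"api": "send_rows", "payload": {"rows": [{"x":0,"y":0,"z":0,"ax":0,"ay":0,"az":0,"gripper":15},{"x":0,"y":0,"z":0,"ax":0,"ay":0,"az":0,"gripper":15},{"x":0,"y":0,"z":0,"ax":0,"ay":0,"az":0,"gripper":15},{"x":0,"y":0,"z":0,"ax":0,"ay":0,"az":0,"gripper":15},{"x":0,"y":0,"z":0,"ax":0,"ay":0,"az":0,"gripper":15}]}}

```text
t: 25.82
ee_pos: [0.5236, -0.2217, 0.1628]
tcp_rot: [-0.142, 0.693, -0.033, 0.706]
ft_force: [-0.2, 2.2, 2.1]
grip_width: 0.242
```

>>> {"api": "send_rows", "payload": {"rows": [{"x":0,"y":0,"z":0,"ax":0,"ay":0,"az":0,"gripper":15},{"x":0,"y":0,"z":0,"ax":0,"ay":0,"az":0,"gripper":15},{"x":0,"y":0,"z":0,"ax":0,"ay":0,"az":0,"gripper":15},{"x":0,"y":0,"z":0,"ax":0,"ay":0,"az":0,"gripper":15},{"x":0,"y":0,"z":0,"ax":0,"ay":0,"az":0,"gripper":15}]}}

```text
t: 26.23
ee_pos: [0.5236, -0.2217, 0.1628]
tcp_rot: [-0.142, 0.693, -0.033, 0.706]
ft_force: [-0.3, 1.6, 2.2]
grip_width: 0.242
```

>>> {"api": "send_rows", "payload": {"rows": [{"x":0,"y":0,"z":0,"ax":0,"ay":0,"az":0,"gripper":15},{"x":0,"y":0,"z":0,"ax":0,"ay":0,"az":0,"gripper":15},{"x":0,"y":0,"z":0,"ax":0,"ay":0,"az":0,"gripper":15},{"x":0,"y":0,"z":0,"ax":0,"ay":0,"az":0,"gripper":15},{"x":0,"y":0,"z":0,"ax":0,"ay":0,"az":0,"gripper":15}]}}

```text
t: 26.65
ee_pos: [0.5236, -0.2217, 0.1628]
tcp_rot: [-0.142, 0.693, -0.033, 0.706]
ft_force: [0.7, 1.8, 2.2]
grip_width: 0.245
```

```bash
python3 tilt.py 23 10
python3 - <<'E'
from slip import *
from cell import optics,env
k=optics.read_camera("wrist"); print(np.round(tail(k),2)); o=env.observe(); print(o["ft_force"],o["joint_velocities"].round(4))
E
```

```text
t 27.15 [ 0.5236 -0.2217  0.1628] [0.6 2.3 1.8] tool tilt 0.2487
base top 2 1041 [-1.16000e-02  1.32794e+01]
base top 3 1181 [-0.0166 13.1301]
base top 4 1369 [-1.04000e-02  1.28459e+01]
[128.48 179.5  211.31 209.78]
[0.14329516 2.27790975 2.06798589] [-0.0004 -0.0001  0.0019  0.0011  0.0012 -0.001   0.0009]
```

Stable: about 5 N of contact, joints still, gauge angle unchanged. Handing in.

Run:
```python
from cell import env
print(env.job_done()); o=env.observe(); print(o["t"],o["ft_force"])
```

```text
the job is handed in; nothing more can be done
None
the job is handed in; nothing more can be done
```

I pressed the ejector fully home, took the gauge by its handle, set it level on the crest of the larger brown stud and rocked it until the pointer stood at the clip. I handed it in at about 27 s, still held there in the gripper.

**Last checks:**
- **Ejector:** the slide stopped dead with a force step to 19 N at full travel, and sprang back when let go.
- **Clip angle:** it read about 0.235 rad in a close view, with the gauge held tilted by 0.230.
- **Final tilt:** about 0.235 rad from the tool tilt of 0.249 less the slip in the grip. Comparing the pointer with the clip's edge gave about 0.237.
- **Hold:** contact on the crest was about 5 N, the gauge's own 3 N included. The joints were still and the gauge's angle was unchanged over the last second.

**What disagreed or went wrong:**
- **Fingertips:** the cameras showed the shut fingertips about 28 mm behind the reported tool point, not 8 mm ahead of it. I worked from the camera values.
- **Slip:** during the first rock the gauge slipped about 0.014 rad in the grip. I raised the grip force and corrected the tilt. The slip readings ranged from 0.008 to 0.028 rad, so the final angle is uncertain by perhaps 0.005 to 0.01 rad.
- **Contact force:** it rose to about 8 N for a moment near the end, so I eased it off.
- **Centring:** after the slip the gauge's middle is about 1 to 2 mm off the crest line.

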